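# Pack the microscope attachment case

### The arm

A 6-joint arm with a two-finger parallel gripper is mounted at the origin on the work surface. World frame = base frame: x ahead of the robot, y to its left, z up, the work surface at z = 0. Lengths are in m, angles in rad, forces in N, time in s.
With the tool pointing down it reaches from about 0.375 to 0.9 m from the base axis. Payload 3.1 kg.
Tool frame: the origin (TCP) lies on the front face of the gripper's body, between the roots of the fingers; the fingertips stand 70 mm ahead of it and the grasp point (between the pads) lies 51 mm ahead of it; z points along the fingers, y is the line along which they close (so a half turn about z gives the same grasp; the last joint's range is limited). The gripper opens to 87 mm and grips with 3 to 60 N. Pads are 19 mm wide; open, the fingers measure 117 mm over their backs; the gripper's body (75 mm by 190 mm) begins 51 mm behind the grasp point.
Start: joints at [1.087, 0.527, 1.433, -0, 1.181, -0.178], TCP at [0.188, 0.596, 0.292] pointing down, gripper open.
Joint ranges: [-3.08, 3.08], [-0.75, 2.2], [0.22, 2.44], [-1.43, 4.57], [0, 2.65], [-2.85, 2.85]. Speed limits (rad/s): [2.79, 2.79, 3.14, 3.14, 3.14, 3.14].

### API

Orientations are given as a unit quaternion [x, y, z, w].
In Python, from rig import robot, cams, ticket gives the robot as it stands. The module is installed in compiled form; this text tells all that it offers.
- The arm moves only by the shell command python3 -m crank 'ROWS' [FORCE]. ROWS is JSON, a list of rows, each a list of 7 numbers: the shift along the tool's x, y, z in cm, then the turn, a rotation vector about the tool's x, y, z in rad, then the closure, from 0 (fully open) to 1 (shut). A call has 1 to 5 rows; each row shifts and turns the commanded pose from where the row before left it, along the tool's axes as they then stand; what a row does not reach is not made up. A row lasts 1/8 s, in which the tool goes at most 62.5 mm and 10.7 degrees, less where a joint would pass 70% of its speed; a pose out of reach is approached as far as the arm can. A call is refused whole if a number of a shift passes 6.25 or a number of a turn 0.188, either way. A call with a gripper value outside its range is refused whole. The fingers move at their own pace and stop on an object; FORCE is the grip in N (left out, the last holds). Time passes only in rows, so rows that do not move let the fingers close. It gives the time, the measured TCP pose, the force, the opening and the grip force at its end, in the units of the state.
- robot.get_obs(): the state, without advancing time (a new reading comes with each control period).
- cams.camera(name): name is "scene" or "side" or "wrist"; returns the picture (400x640x3 uint8, red, green, blue); there is no depth.
- cams.camera_info(name): a dict with "intrinsics" (3x3 intrinsics, pixels), "dist" ([k1, k2, p1, p2, k3] as OpenCV has them; the pictures are not rectified), "pose" (4x4, takes a point from camera to world coordinates). Camera axes: x right, y down, z forward; pixel columns grow to the right and rows downward; lengths in m; the calibration is good to about 2 mm. A picture is of the moment at which its call begins: read the wrist's pose just before it. camera_info takes no time and is no camera call; for the wrist camera it gives the pose at the moment of the call.
- ticket.hand_in(): hands the job in; it is judged then, once.
The state is a dict: "time": time; "q": joint angles; "joint_velocities": joint speeds; "joint_torque": joint torques, N m; "position": TCP position; "tool_rot": TCP orientation; "ft_force": force on the tool from outside, world axes, zero at the start; "moment": the same for the moment, N m; "grip_width": finger opening in m; "grip_force": force on a finger pad.
Only numpy, scipy, OpenCV 4.12 (cv2) and the standard library are available. Lean on these libraries where they do the work, as an engineer would, in place of code of your own. Each camera call takes 0.05 s, during which the arm holds its last target. There are 200 camera calls.

### The job

Pack the microscope's attachments into the plywood case: take the hold-down bar off the case and lay it flat on the bench, then load, each fully home, the elbow (upright against the end nearest the robot, foot pointing away), the short block, the step bracket, the long block, the end bracket (black top, shorter foot), and the tall block, in that order, the only one in which they all fit; one or two of the blocks may be missing, then leave their places empty. Finally lay the bar back flat across both end saddles, between the prongs and centred. Do not knock over or push aside the bottles, beaker, dish and can.

Things in the scene. Friction and masses are not known exactly. Their poses are not given: they have to be found in the camera images.
- case: open plywood case fixed to the bench, 221 long (x) x 66 x 84 tall at its end posts. Origin: underside, middle of its cavity; x along its length (-x end nearer the robot), z up. Cavity 177 x 54, floor 6 above the bench, side walls 6 thick, only 24 high. Each end is a post 22 long, its flat top (71 high) a saddle for the bar. Part tops are 68 high or lower when home
- seat_elbow (a point): where the elbow's origin must be when home: on the case's centre line, on the cavity floor, 75 from the cavity middle towards -x; its axes are those of the case
- seat_short_block (a point): where the short block's origin must be when home: 12 above the cavity floor (on the elbow's foot), 48.5 from the cavity middle towards -x, just beyond the elbow's upright; axes of the case
- seat_step (a point): where the step bracket's origin must be when home: on the cavity floor, 22 from the middle towards -x; axes of the case
- seat_long_block (a point): where the long block's origin must be when home: 12 above the cavity floor (on the step bracket's foot), 7.5 from the middle towards +x; axes of the case
- seat_end_step (a point): where the end bracket's origin must be when home: on the cavity floor, 37 from the middle towards +x; axes of the case
- seat_tall_block (a point): where the tall block's origin must be when home: 12 above the cavity floor (on the end bracket's foot), 68.5 from the middle towards +x, against the far end; axes of the case
- seat_bar (a point): where the bar's origin must be when laid back: midway between the saddles, at the height of their tops (71 above the bench); axes of the case. On each saddle two dark prongs (14 long in x, at the post's outer end, tops 84 above the bench) stand 36 apart across, and the bar lies between them
- elbow: elbow (L bracket), 50 wide (y), 60 long, 62 tall, about 240 g: grey upright 24 thick (x -12 to +12) and a bare-metal foot 12 thick reaching from its bottom to x = +48; dark disc on its -x face. Origin: under the upright's centre, on the underside; z up. Stands upright on the bench, x within 20 degrees of world x, as do all parts. Goes in with its x along the case's x
- step: step bracket (Z shape), 50 wide (y), 62 tall, about 260 g: grey upright 24 thick (x -12 to +12), its underside 12.5 up; at its top a lip 14 tall reaching back to x = -26; at its bottom a bare-metal foot 12 thick, x = 0 to +52. Origin: under the upright's centre at underside level; z up. Home, it hangs over the elbow's foot and the short block: both go in first
- end_step: end bracket (Z shape), like the step bracket but with a shorter foot, from x = -2 to x = +46.5, and a black cover plate over its whole top (the step bracket's top is grey with one round steel screw). Same upright, lip, height, mass and origin. Home, it hangs over the end of the step bracket's foot and its lip over the long block: both go in first
- short_block: short grey filter block with a dark window on each end and on top, 24 long (x) x 50 wide (y) x 32 tall, about 140 g; may be absent. Origin: centre of underside, z up. Its +x end and -x end look alike.
- long_block: long grey filter block, 30 long (x) x 50 wide (y) x 32 tall, about 140 g; may be absent. Origin: centre of underside, z up. Its +x end and -x end look alike.
- tall_block: tall grey block, 34 long (x) x 50 wide (y) x 50 tall, about 140 g; may be absent. Origin: centre of underside, z up. Its +x end and -x end look alike.
- bar: hold-down bar: flat metal bar 230 long (x) x 32 wide (y) x 12 thick, with a black grip on its middle, 56 long (x) x 20 wide (y), from 12 to 34 above its underside; about 260 g. Origin: centre of the bar's underside, z up. At the start it lies on the two saddles of the case. Its two ends look alike
- bottle_a: bystander: capped amber bottle, 50 across, 85 tall; origin under its centre
- bottle_b: bystander: capped amber bottle, 44 across, 80 tall; origin under its centre
- bottle_c: bystander: capped amber bottle, 56 across, 95 tall; origin under its centre
- beaker: bystander: glass beaker, 64 across, 85 tall; origin under its centre
- petri_dish: bystander: closed clear dish, 60 across, 16 tall; origin under its centre
- lens_can: bystander: black lens can, 36 across, 45 tall; origin under its centre

How it is judged:
On the way, in this order (a step that is already met when the one before it is completed fails the run):
1. the hold-down bar has been taken off the case and lies flat on the bench, let go (height (world z) of bar below 0.006 m and angle between bar's own z axis and vertical below 0.06 rad and contact force between the fingers and bar below 0.1 N and linear speed of bar below 0.02 m/s), for 0.2 s.
2. the elbow is fully home in the case (horizontal distance between elbow and seat_elbow below 0.009 m and z of elbow in the frame of seat_elbow between -0.003 and 0.003 m and angle between elbow's own z axis and vertical below 0.07 rad and angle between the x axis of elbow and the x axis of seat_elbow, either way round below 0.12 rad and contact force between the fingers and elbow below 0.1 N), for 0.2 s.
3. the short block is fully down on the elbow foot (horizontal distance between short_block and seat_short_block below 0.009 m and z of short_block in the frame of seat_short_block between -0.003 and 0.003 m and angle between short_block's own z axis and vertical below 0.07 rad and angle between the x axis of short_block and the x axis of seat_short_block, either way round below 0.12 rad and contact force between the fingers and short_block below 0.1 N), for 0.2 s.
4. the step bracket is fully home, over the end of the elbow foot (horizontal distance between step and seat_step below 0.009 m and z of step in the frame of seat_step between -0.003 and 0.003 m and angle between step's own z axis and vertical below 0.07 rad and angle between the x axis of step and the x axis of seat_step, either way round below 0.12 rad and contact force between the fingers and step below 0.1 N), for 0.2 s.
5. the long block is fully down on the step bracket foot (horizontal distance between long_block and seat_long_block below 0.009 m and z of long_block in the frame of seat_long_block between -0.003 and 0.003 m and angle between long_block's own z axis and vertical below 0.07 rad and angle between the x axis of long_block and the x axis of seat_long_block, either way round below 0.12 rad and contact force between the fingers and long_block below 0.1 N), for 0.2 s.
6. the end bracket is fully home, over the end of the step bracket foot (horizontal distance between end_step and seat_end_step below 0.009 m and z of end_step in the frame of seat_end_step between -0.003 and 0.003 m and angle between end_step's own z axis and vertical below 0.07 rad and angle between the x axis of end_step and the x axis of seat_end_step, either way round below 0.12 rad and contact force between the fingers and end_step below 0.1 N), for 0.2 s.
7. the tall block is fully down on the end bracket foot (horizontal distance between tall_block and seat_tall_block below 0.009 m and z of tall_block in the frame of seat_tall_block between -0.003 and 0.003 m and angle between tall_block's own z axis and vertical below 0.07 rad and angle between the x axis of tall_block and the x axis of seat_tall_block, either way round below 0.12 rad and contact force between the fingers and tall_block below 0.1 N), for 0.2 s.
At the end, for the whole second after the job is handed in: All parts present home: within 9 mm of seat in plan, 3 mm in height, upright within 4 degrees, turned within 7 degrees of the case. Bar across both saddles between prongs: within 10 mm lengthwise, 6 mm across, 3 mm in height, level within 2 degrees, turned within 3. All at rest (horizontal distance between elbow and seat_elbow below 0.009 m and z of elbow in the frame of seat_elbow between -0.003 and 0.003 m and angle between each of elbow, short_block, step, long_block, end_step, tall_block's own z axis and vertical below 0.07 rad and angle between the x axis of elbow and the x axis of seat_elbow, either way round below 0.12 rad and linear speed of each of elbow, short_block, step, long_block, end_step, tall_block, bar below 0.02 m/s and horizontal distance between short_block and seat_short_block below 0.009 m and z of short_block in the frame of seat_short_block between -0.003 and 0.003 m and angle between the x axis of short_block and the x axis of seat_short_block, either way round below 0.12 rad and horizontal distance between step and seat_step below 0.009 m and z of step in the frame of seat_step between -0.003 and 0.003 m and angle between the x axis of step and the x axis of seat_step, either way round below 0.12 rad and horizontal distance between long_block and seat_long_block below 0.009 m and z of long_block in the frame of seat_long_block between -0.003 and 0.003 m and angle between the x axis of long_block and the x axis of seat_long_block, either way round below 0.12 rad and horizontal distance between end_step and seat_end_step below 0.009 m and z of end_step in the frame of seat_end_step between -0.003 and 0.003 m and angle between the x axis of end_step and the x axis of seat_end_step, either way round below 0.12 rad and horizontal distance between tall_block and seat_tall_block below 0.009 m and z of tall_block in the frame of seat_tall_block between -0.003 and 0.003 m and angle between the x axis of tall_block and the x axis of seat_tall_block, either way round below 0.12 rad and x of bar in the frame of seat_bar between -0.01 and 0.01 m and y of bar in the frame of seat_bar between -0.006 and 0.006 m and z of bar in the frame of seat_bar between -0.003 and 0.003 m and angle between bar's own z axis and vertical below 0.04 rad and angle between the x axis of bar and the x axis of seat_bar, either way round below 0.06 rad); the robot touches nothing.
It fails at once if a bottle, the beaker, the dish or the can is knocked over or pushed more than 3 cm (distance of any of bottle_a, bottle_b, bottle_c, beaker, petri_dish, lens_can from where it was at the start of the episode above 0.03 m or angle between any of bottle_a, bottle_b, bottle_c, beaker, petri_dish, lens_can's own z axis and vertical above 0.5 rad).
Of short_block, long_block, tall_block only 1 to 3 are there at a start; the rules pass over those that are not, and their reading is None.
At some moment in a run one of step, end_step, long_block, tall_block may be knocked a few centimetres aside while the robot is not near it.
It also fails if it takes over 210 s, if anything falls off the work surface, if the arm or the gripper's body presses on something with over 40 N, if the wrist force passes 120 N, or if a joint passes its speed limit or range.

## Working session

There is one attempt and no reset: what is moved stays moved. The work goes in short steps, Python scripts to look and compute and a shell command to move; the robot and the scene stay as the last step left them, time stands still between calls to the robot, and variables do not carry over. Pictures are saved under pics/ and viewed, at most 14 in all, crops included, and the job is handed in when it is done.

```bash
ls; mkdir -p pics; cat > h.py <<'E'
import numpy as np,cv2
from scipy.spatial.transform import Rotation as R
from rig import robot,cams,ticket
def grab(n,f=None):
    i=cams.camera_info(n); im=cams.camera(n)
    if f: cv2.imwrite('pics/'+f+'.png',im[:,:,::-1])
    return im,i
def ray(i,uv):
    p=cv2.undistortPoints(np.array(uv,float).reshape(-1,1,2),np.array(i['intrinsics']),np.array(i['dist'])).reshape(-1,2)
    P=np.array(i['pose']); d=np.c_[p,np.ones(len(p))]@P[:3,:3].T
    return P[:3,3],d
def onz(i,uv,z):
    o,d=ray(i,uv); return o+d*((z-o[2])/d[:,2])[:,None]
def proj(i,X):
    P=np.linalg.inv(np.array(i['pose'])); X=np.array(X,float).reshape(-1,3)
    r=cv2.Rodrigues(P[:3,:3])[0]
    return cv2.projectPoints(X,r,P[:3,3],np.array(i['intrinsics']),np.array(i['dist']))[0].reshape(-1,2)
def st():
    o=robot.get_obs(); Rm=R.from_quat(o['tool_rot']).as_matrix()
    print('t',round(o['time'],2),'p',np.round(o['position'],4),'x',np.round(Rm[:,0],3),'y',np.round(Rm[:,1],3),'z',np.round(Rm[:,2],3),'w',round(float(o['grip_width']),4),'g',np.round(o['grip_force'],1),'F',np.round(o['ft_force'],1),'q',np.round(o['q'],2))
    return o,Rm
def to(xy,z,ang,o=None):
    """tool shift (cm) and turn needed to bring TCP to xy,z with tool y line at world angle ang (deg), pointing down"""
    o,Rm=st(); p=np.array(o['position']); d=np.array([xy[0],xy[1],z])-p
    best=None
    for k in (0,180):
        a=np.radians(ang+k); y=np.array([np.cos(a),np.sin(a),0]); zz=np.array([0,0,-1.]); x=np.cross(y,zz)
        T=np.c_[x,y,zz]; rv=R.from_matrix(Rm.T@T).as_rotvec()
        if best is None or np.linalg.norm(rv)<np.linalg.norm(best): best=rv
    print('shift cm (tool axes now)',np.round(Rm.T@d*100,2),'turn',np.round(best,3))
E
python3 - <<'E'
from h import *
for n in('scene','side','wrist'):
    _,i=grab(n,n+'0'); print(n,np.round(i['intrinsics'],1).tolist(),np.round(i['dist'],3),np.round(i['pose'],3).tolist())
st()
E
```

```text
pics
scene [[415.9, 0.0, 321.5], [0.0, 415.9, 197.5], [0.0, 0.0, 1.0]] [-0.013  0.     0.     0.     0.   ] [[-0.667, 0.575, -0.474, 1.044], [0.745, 0.516, -0.422, 0.4], [0.002, -0.635, -0.773, 0.873], [0.0, 0.0, 0.0, 1.0]]
side [[512.0, 0.0, 315.7], [0.0, 512.0, 200.8], [0.0, 0.0, 1.0]] [-0.075  0.     0.     0.     0.   ] [[0.918, -0.299, 0.26, 0.165], [-0.396, -0.686, 0.61, -0.866], [-0.004, -0.663, -0.749, 1.106], [0.0, 0.0, 0.0, 1.0]]
wrist [[281.1, 0.0, 320.8], [0.0, 281.1, 199.7], [0.0, 0.0, 1.0]] [-0.018  0.     0.     0.     0.   ] [[0.3, 0.921, 0.25, 0.118], [0.954, -0.289, -0.08, 0.618], [-0.001, 0.262, -0.965, 0.384], [0.0, 0.0, 0.0, 1.0]]
t 0.15 p [0.1873 0.5958 0.2915] x [-0.954  0.3    0.   ] y [ 0.3    0.954 -0.002] z [-0.001 -0.001 -1.   ] w 0.0872 g 0.0 F [-0.5 -0.1  0.2] q [ 1.09  0.53  1.43  0.    1.18 -0.18]
```

View pics/scene0.png

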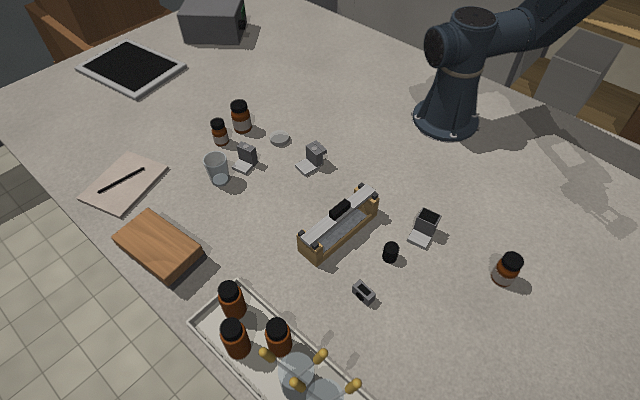

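View pics/side0.png

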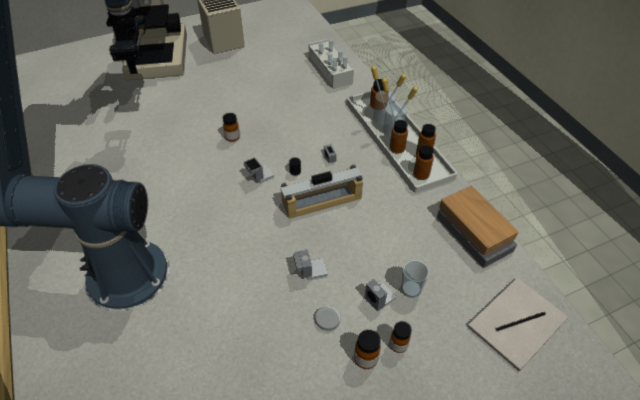

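```bash
python3 - <<'E'
from h import *
def tri(a,b):
    (o1,d1),(o2,d2)=ray(cams.camera_info('scene'),[a]),ray(cams.camera_info('side'),[b])
    d1=d1[0];d2=d2[0];s=np.linalg.lstsq(np.c_[d1,-d2],o2-o1,rcond=None)[0]
    return np.round((o1+d1*s[0]+o2+d2*s[1])/2,3),round(1000*np.linalg.norm(o1+d1*s[0]-o2-d2*s[1]))
for n,a,b in [('grip',(341,207),(321,177)),('black top',(429,214),(252,163)),('screw bracket',(316,146),(302,257)),('elbow top',(247,147),(376,286)),('block',(363,290),(329,151)),('can',(391,245),(295,162)),('beaker',(215,157),(415,270)),('botA cap',(239,104),(368,340)),('botB cap',(218,124),(401,329)),('dish',(280,139),(327,318)),('bottleC',(513,259),(230,118))]: print(n,*tri(a,b))
E
```

```text
grip [0.562 0.03  0.099] 4
black top [0.414 0.189 0.068] 1
screw bracket [ 0.421 -0.176  0.067] 1
elbow top [ 0.551 -0.321  0.063] 3
block [0.66  0.185 0.026] 2
can [0.537 0.165 0.046] 4
beaker [ 0.648 -0.333  0.088] 1
botA cap [ 0.461 -0.45   0.093] 2
botB cap [ 0.547 -0.448  0.072] 1
dish [ 0.424 -0.324  0.005] 1
bottleC [0.411 0.397 0.082] 6
```

View pics/wrist0.png

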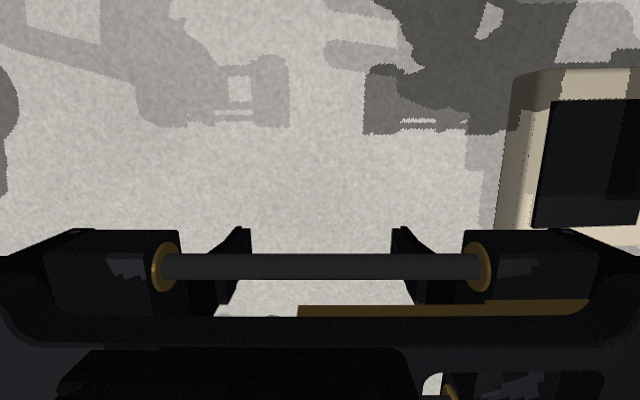

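```bash
python3 -m crank '[[-5,-2.9,-0.2,0,0,0,0],[-5,-2.9,-0.2,0,0,0,0],[-5,-2.9,-0.2,0,0,0,0],[-5,-2.9,-0.2,0,0,0,0],[-5,-2.9,-0.2,0,0,0,0]]' >/dev/null; python3 -m crank '[[-5,-2.9,-0.2,0,0,0,0],[-5,-2.9,-0.2,0,0,0,0],[-5,-2.9,-0.2,0,0,0,0],[-5,-2.9,-0.2,0,0,0,0],[-5,-2.9,-0.2,0,0,0,0]]'; python3 -m crank '[[-5,-2.9,-0.2,0,0,-0.15,0],[-5,-2.9,-0.2,0,0,-0.15,0],[-5,-2.9,-0.2,0,0,-0.1,0],[0,0,0,0,0,0,0],[0,0,0,0,0,0,0]]'; python3 - <<'E'
from h import *
_,i=grab('wrist','w1'); st(); print(np.round(i['pose'],3))
E
```

```text
time: 1.4
position: [0.5784, 0.1679, 0.3121]
tool_rot: [0.152, 0.988, 0.0, -0.0]
ft_force: [0.6, 0.6, -0.9]
grip_width: 0.0872
grip_force: 0.0
time: 2.02
position: [0.7105, 0.0613, 0.3172]
tool_rot: [-0.047, 0.999, 0.0, -0.001]
ft_force: [0.0, -0.4, -0.1]
grip_width: 0.087
grip_force: 0.0
t 2.08 p [0.7101 0.0619 0.3176] x [-0.995 -0.095  0.002] y [-0.095  0.995  0.001] z [-0.002  0.001 -1.   ] w 0.0872 g 0.0 F [-0.4  0.4  0.1] q [-0.07  0.63  1.16  0.    1.36 -1.74]
[[-0.094  0.961  0.259  0.639]
 [ 0.996  0.09   0.026  0.055]
 [ 0.001  0.26  -0.965  0.41 ]
 [ 0.     0.     0.     1.   ]]
```

View pics/w1.png

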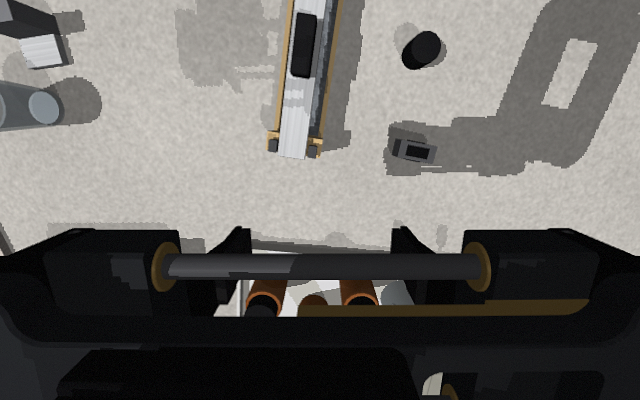

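```bash
cat >> h.py <<'E'
def comp(mask,near,minA=30):
    n,l,s,c=cv2.connectedComponentsWithStats(mask.astype(np.uint8),connectivity=4)
    k=[j for j in range(1,n) if s[j,4]>=minA]
    j=min(k,key=lambda j:min(np.hypot(*(np.argwhere(l==j)[:,::-1]-np.array(near)).T)))
    return (l==j)
def rect(i,m,z,box=None):
    """min-area rectangle of mask pixel outline cast to plane z: centre, size, angle of long side"""
    cs=max(cv2.findContours(m.astype(np.uint8),cv2.RETR_EXTERNAL,cv2.CHAIN_APPROX_NONE)[0],key=len).reshape(-1,2)
    X=onz(i,cs,z)[:,:2]
    (c,s,a)=cv2.minAreaRect((X*1000).astype(np.float32))
    if s[0]<s[1]: s=s[::-1]; a+=90
    a=(a+90)%180-90
    return np.round(np.array(c)/1000,4),np.round(s,1),round(a,1)
E
python3 - <<'E'
from h import *
im,i=grab('wrist')
hsv=cv2.cvtColor(im,cv2.COLOR_RGB2HSV).astype(int); H,S,V=hsv[...,0],hsv[...,1],hsv[...,2]
for p in [(296,110),(293,140),(305,40),(330,80),(360,100),(413,152),(400,148),(425,158),(413,140),(273,145),(230,150)]: print(p,hsv[p[1],p[0]])
# bar edges: rows; print S profile
for r in (90,110,130): print(r,[tuple(hsv[r,c]) for c in range(270,330,4)])
m=comp((H>12)&(H<25)&(S>110)&(V>90),(275,120)); print(m.sum())
g=comp(V<50,(303,45));print('grip',rect(i,g,.105))
w=comp(V<45,(416,152));print('window',rect(i,w,.032),w.sum(), w[145:160].sum())
cv2.imwrite('pics/c1.png',cv2.resize(im[0:200,240:460,::-1],None,fx=3.4,fy=3,interpolation=cv2.INTER_CUBIC))
E
```

```text
(296, 110) [113   5 212]
(293, 140) [100   4 212]
(305, 40) [135  19  27]
(330, 80) [ 19  97 123]
(360, 100) [ 21  14 186]
(413, 152) [150  30  17]
(400, 148) [120   9  85]
(425, 158) [108  98  13]
(413, 140) [12 14 89]
(273, 145) [108  16  80]
(230, 150) [ 18  13 196]
90 [(np.int64(18), np.int64(13), np.int64(192)), (np.int64(19), np.int64(12), np.int64(170)), (np.int64(18), np.int64(91), np.int64(180)), (np.int64(19), np.int64(104), np.int64(130)), (np.int64(110), np.int64(4), np.int64(199)), (np.int64(110), np.int64(4), np.int64(208)), (np.int64(110), np.int64(4), np.int64(202)), (np.int64(120), np.int64(4), np.int64(215)), (np.int64(105), np.int64(5), np.int64(209)), (np.int64(100), np.int64(4), np.int64(180)), (np.int64(105), np.int64(3), np.int64(182)), (np.int64(103), np.int64(20), np.int64(115)), (np.int64(107), np.int64(20), np.int64(116)), (np.int64(113), np.int64(18), np.int64(57)), (np.int64(18), np.int64(100), np.int64(94))]
110 [(np.int64(20), np.int64(14), np.int64(169)), (np.int64(20), np.int64(9), np.int64(167)), (np.int64(19), np.int64(101), np.int64(187)), (np.int6
[... 641 characters left out ...]
, np.int64(114), np.int64(56)), (np.int64(113), np.int64(5), np.int64(207)), (np.int64(113), np.int64(5), np.int64(201)), (np.int64(113), np.int64(5), np.int64(216)), (np.int64(110), np.int64(4), np.int64(212)), (np.int64(110), np.int64(4), np.int64(213)), (np.int64(110), np.int64(4), np.int64(211)), (np.int64(100), np.int64(4), np.int64(216)), (np.int64(105), np.int64(27), np.int64(56)), (np.int64(108), np.int64(22), np.int64(59)), (np.int64(18), np.int64(70), np.int64(80)), (np.int64(20), np.int64(106), np.int64(125)), (np.int64(21), np.int64(17), np.int64(107))]
31
grip (array([0.5661, 0.031 ]), array([57. , 20.1]), -3.1)
window (array([0.662 , 0.1867]), array([29.8, 13.6]), 85.3) 230 230
```

View pics/c1.png

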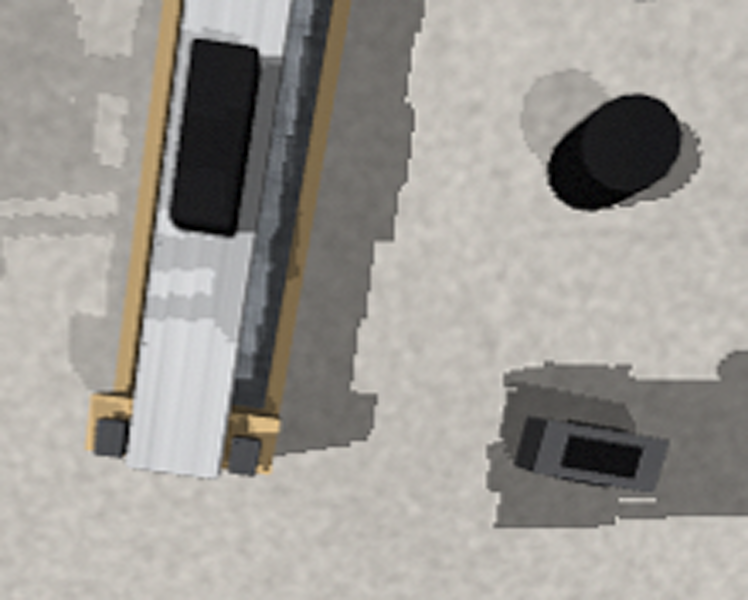

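```bash
python3 - <<'E'
from h import *
i=cams.camera_info('wrist')
c=lambda u,v:(240+u/3.4,v/3)
E=onz(i,[c(130,469),c(221,478)],.083); print('bar end',E.round(4))
print('edges',onz(i,[c(148,330),c(238,340)],.083).round(4))
print('block',onz(i,[c(548,418),c(668,440),c(658,492),c(532,475)],.032).round(4))
print('prongs',onz(i,[c(112,418),c(246,438)],.084).round(4))
to((.566,.031),.19,87)
E
```

```text
bar end [[0.6793 0.0103 0.083 ]
 [0.6798 0.0415 0.083 ]]
edges [[0.6273 0.0132 0.083 ]
 [0.6281 0.0429 0.083 ]]
block [[0.6477 0.1638 0.032 ]
 [0.6526 0.2124 0.032 ]
 [0.6758 0.213  0.032 ]
 [0.6731 0.1616 0.032 ]]
prongs [[0.6604 0.0033 0.084 ]
 [0.6636 0.0487 0.084 ]]
t 2.12 p [0.71   0.0623 0.3179] x [-0.995 -0.096  0.002] y [-0.096  0.995  0.001] z [-0.002  0.    -1.   ] w 0.0872 g 0.0 F [ 0.4  0.2 -0.7] q [-0.07  0.63  1.16  0.    1.36 -1.74]
shift cm (tool axes now) [14.61 -1.74 12.82] turn [ 0.    -0.002  0.148]
```

```bash
python3 -m crank '[[4.9,-0.6,3,0,0,0,0],[4.9,-0.6,3,0,0,0,0],[4.8,-0.5,3,0,0,0,0],[0,0,3.8,0,0,0.148,0],[0,0,0,0,0,0,0]]' | head -2; python3 - <<'E'
from h import *
im,i=grab('wrist')
to((.566,.031),.156,87)
V=im.max(2); print(onz(i,[(320,200)],.1))
E
```

```text
time: 2.75
position: [0.5648, 0.0315, 0.1888]
t 2.8 p [0.5669 0.0313 0.1904] x [-0.999  0.049  0.001] y [0.049 0.999 0.   ] z [-0.001  0.    -1.   ] w 0.087 g 0.0 F [0.7 0.4 0. ] q [-0.14  0.59  1.67  0.    0.88 -1.66]
shift cm (tool axes now) [ 0.08 -0.03  3.44] turn [ 0.    -0.001  0.003]
[[0.54162646 0.03252624 0.1       ]]
```

```bash
python3 -m crank '[[0,0,2,0,0,0,0],[0,0,1.4,0,0,0,0],[0,0,0,0,0,0,1],[0,0,0,0,0,0,1],[0,0,0,0,0,0,1]]' 40; python3 -m crank '[[0,0,0,0,0,0,1],[0,0,-1.5,0,0,0,1],[0,0,-2.5,0,0,0,1],[0,0,-2.5,0,0,0,1],[0,0,0,0,0,0,1]]'; python3 - <<'E'
from h import *
to((.60,-.085),.10,87)
E
```

```text
time: 3.42
position: [0.568, 0.0304, 0.157]
tool_rot: [0.026, 1.0, -0.0, 0.001]
ft_force: [-0.6, 0.7, -0.0]
grip_width: 0.0648
grip_force: 0.0
time: 4.05
position: [0.569, 0.0303, 0.2241]
tool_rot: [0.026, 1.0, -0.0, 0.003]
ft_force: [0.6, -0.1, 0.0]
grip_width: 0.0149
grip_force: 0.0
t 4.05 p [0.569  0.0303 0.2241] x [-0.999  0.053 -0.006] y [ 0.053  0.999 -0.001] z [ 0.006 -0.001 -1.   ] w 0.0149 g 0.0 F [ 0.6 -0.1  0. ] q [-0.14  0.54  1.64  0.    0.95 -1.66]
shift cm (tool axes now) [ -3.63 -11.34  12.44] turn [-0.001  0.006 -0.   ]
```

```bash
python3 -m crank '[[0,0,0,0,0,0,0.45],[0,0,0,0,0,0,0.45],[0,0,0,0,0,0,0.45],[0,0,0,0,0,0,0.45],[0,0,0,0,0,0,0.45]]' | tail -2;  python3 - <<'E'
from h import *
st()
im,i=grab('wrist','w2')
E
```

```text
grip_width: 0.047
grip_force: 0.0
t 4.67 p [0.5675 0.0304 0.221 ] x [-0.999  0.053  0.001] y [0.053 0.999 0.   ] z [-0.001  0.    -1.   ] w 0.047 g 0.0 F [-0.2  0.1  0.1] q [-0.14  0.54  1.65  0.    0.95 -1.66]
```

View pics/w2.png

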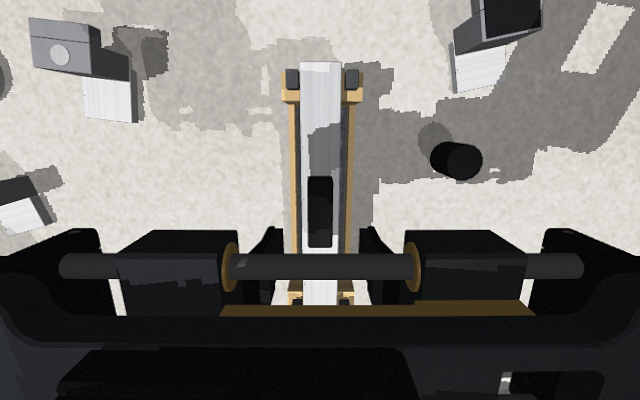

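```bash
python3 - <<'E'
from h import *
i=cams.camera_info('wrist')
print('bar end',onz(i,[(300,62),(341,62)],.083).round(4))
print('prong tops',onz(i,[(292,72),(351,72)],.084).round(4))
print('post corners outer z71?',onz(i,[(281,102),(363,102)],.071).round(4))
g=comp((cv2.imread('pics/w2.png').max(2)<50)&(np.arange(400)[:,None]<249),(320,210));print('grip',rect(i,g,.105))
E
python3 -m crank '[[0,0,3,0,0,0,0.45],[0,0,3.5,0,0,0,0.45],[0,0,0,0,0,0,1],[0,0,0,0,0,0,1],[0,0,0,0,0,0,1]]'; python3 -m crank '[[0,0,0,0,0,0,1],[0,0,0,0,0,0,1],[0,0,0,0,0,0,1],[0,0,0,0,0,0,1],[0,0,0,0,0,0,1]]' | tail -2
```

```text
bar end [[0.4497 0.0213 0.083 ]
 [0.4513 0.0522 0.083 ]]
prong tops [[0.4565 0.0148 0.084 ]
 [0.4589 0.0594 0.084 ]]
post corners outer z71? [[0.4766 0.0029 0.071 ]
 [0.4802 0.07   0.071 ]]
grip (array([0.5621, 0.0304]), array([57.2, 18.9]), -3.1)
time: 5.35
position: [0.5685, 0.0303, 0.1577]
tool_rot: [0.026, 1.0, -0.0, 0.001]
ft_force: [0.2, 0.1, -0.1]
grip_width: 0.0254
grip_force: 0.0
grip_width: 0.0194
grip_force: 40.0
```

```bash
python3 -m crank '[[0,0,-2,0,0,0,1],[0,0,-3,0,0,0,1],[-1,-3,0,0,0,0,1],[-1.6,-4.2,0,0,0,0,1],[-1,-4.2,0,0,0,0,1]]'|head -2; python3 -m crank '[[0,0,3,0,0,0,1],[0,0,4,0,0,0,1],[0,0,3,0,0,0,1],[0,0,1.5,0,0,0,1],[0,0,0,0,0,0,1]]'; python3 - <<'E'
from h import *
to((.60,-.085),.0867,87)
E
```

```text
time: 6.6
position: [0.5975, -0.0861, 0.2059]
time: 7.22
position: [0.5967, -0.085, 0.0902]
tool_rot: [0.026, 1.0, 0.0, -0.001]
ft_force: [0.4, -0.1, -3.2]
grip_width: 0.0194
grip_force: 40.0
t 7.22 p [ 0.5967 -0.085   0.0902] x [-0.999  0.053  0.003] y [0.053 0.999 0.001] z [-0.003  0.001 -1.   ] w 0.0194 g 40.0 F [ 0.4 -0.1 -3.2] q [-0.33  0.78  1.62  0.    0.74 -1.84]
shift cm (tool axes now) [-0.33  0.02  0.34] turn [ 0.001 -0.003 -0.   ]
```

```bash
python3 -m crank '[[0,0,0.2,0,0,0,1],[0,0,0.1,0,0,0,1],[0,0,0,0,0,0,0.4],[0,0,0,0,0,0,0.4],[0,0,0,0,0,0,0.4]]'|head -2; python3 -m crank '[[0,0,0,0,0,0,0.4],[0,0,0,0,0,0,0.4],[0,0,-4,0,0,0,0],[0,0,-6,0,0,0,0],[0,0,-6,0,0,0,0]]'; python3 -m crank '[[-2,-5,0,0,0,0,0],[-2,-5,0,0,0,0,0],[-2,-5,0,0,0,0,0],[-2,-5,0,0,0,0,0],[0,0,0,0,0,0,0]]'|head -2; python3 - <<'E'
from h import *
im,i=grab('wrist','w3');st()
E
```

```text
time: 7.85
position: [0.5978, -0.0854, 0.0888]
time: 8.48
position: [0.5971, -0.0852, 0.2495]
tool_rot: [0.026, 1.0, 0.0, -0.001]
ft_force: [2.6, -0.8, -0.5]
grip_width: 0.0744
grip_force: 0.0
time: 9.1
position: [0.6672, -0.2939, 0.2477]
t 9.15 p [ 0.6665 -0.2911  0.2474] x [-0.998  0.056  0.001] y [0.056 0.998 0.001] z [-0.     0.001 -1.   ] w 0.0873 g 0.0 F [-0.9  0.3 -0.7] q [-0.57  0.71  1.19  0.    1.24 -2.08]
```

View pics/w3.png

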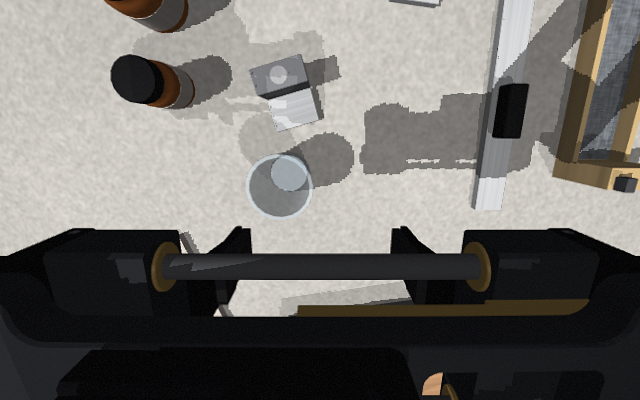

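```bash
python3 - <<'E'
import cv2,numpy as np
a=cv2.imread('pics/w3.png')[30:150,220:360]; b=cv2.imread('pics/w2.png')[5:135,10:160]; c=cv2.imread('pics/side0.png')[235:315,280:430]
f=lambda x:cv2.resize(x,(390,295),interpolation=cv2.INTER_CUBIC)
cv2.imwrite('pics/c2.png',np.vstack([np.hstack([f(a),f(b)]),np.hstack([f(c),f(c)*0])]))
E
```

```text
(no output)
```

View pics/c2.png

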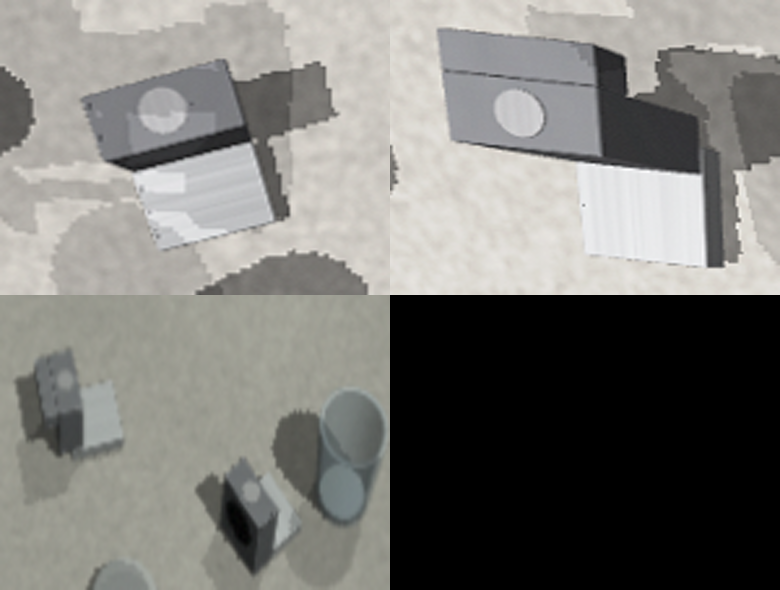

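```bash
python3 - <<'E'
from h import *
i=cams.camera_info('wrist')
c=lambda u,v:(220+u/2.786,30+v/2.458)
X=onz(i,[c(82,97),c(227,60),c(250,130),c(107,162),c(162,110)],.062)[:,:2];print(X.round(4))
m=X[:4].mean(0); print('c',m.round(4),[round(1000*np.linalg.norm(X[k]-X[(k+1)%4]),1) for k in range(4)])
for a,b in((0,1),(3,2),(1,2),(0,3)):
    d=X[b]-X[a];print(np.degrees(np.arctan2(d[1],d[0])).round(1))
F=onz(i,[c(163,250),c(273,220)],.012);print(F.round(4))
E
```

```text
[[ 0.5429 -0.3491]
 [ 0.533  -0.3007]
 [ 0.5575 -0.2948]
 [ 0.5661 -0.3434]
 [ 0.5489 -0.3233]]
c [ 0.5499 -0.322 ] [np.float64(49.4), np.float64(25.2), np.float64(49.4), np.float64(24.0)]
101.4
100.0
13.5
13.7
[[ 0.6007 -0.3351  0.012 ]
 [ 0.5899 -0.2895  0.012 ]]
```

```bash
python3 - <<'E'
from h import *
to((.553,-.3214),.10,102)
E
```

```text
t 9.15 p [ 0.6665 -0.2911  0.2474] x [-0.998  0.056  0.001] y [0.056 0.998 0.001] z [-0.     0.001 -1.   ] w 0.0873 g 0.0 F [-0.9  0.3 -0.7] q [-0.57  0.71  1.19  0.    1.24 -2.08]
shift cm (tool axes now) [11.15 -3.67 14.75] turn [ 0.001 -0.    -0.265]
```

```bash
python3 -m crank '[[5,-1.7,0,0,0,0,0],[5,-1.7,0,0,0,0,0],[1.15,-0.27,2,0,0,0,0],[0,0,2,0,0,-0.135,0],[0,0,0,0,0,-0.13,0]]'|head -2; python3 - <<'E'
from h import *
to((.553,-.3214),.10,102)
E
```

```text
time: 9.78
position: [0.5519, -0.3173, 0.2065]
t 9.78 p [ 0.5519 -0.3173  0.2065] x [-0.976 -0.216  0.003] y [-0.216  0.976  0.005] z [-0.004  0.004 -1.   ] w 0.087 g 0.0 F [-0.4 -0.3 -0.6] q [-0.7   0.65  1.47  0.    1.03 -2.49]
shift cm (tool axes now) [-0.05 -0.48 10.65] turn [ 0.005 -0.003  0.008]
```

```bash
python3 -m crank '[[0,0,4,0,0,0,0],[0,0,3.5,0,0,0,0],[0,0,0,0,0,0,0],[0,0,0,0,0,0,0]]'|head -2; python3 - <<'E'
from h import *
to((.553,-.3214),.10,102)
E
```

```text
time: 10.28
position: [0.554, -0.3194, 0.1344]
t 10.28 p [ 0.554  -0.3194  0.1344] x [-0.977 -0.212 -0.001] y [-0.212  0.977 -0.001] z [ 0.001 -0.001 -1.   ] w 0.0869 g 0.0 F [0.2 0.1 1.2] q [-0.7   0.74  1.51  0.    0.88 -2.48]
shift cm (tool axes now) [ 0.14 -0.17  3.44] turn [-0.001  0.001  0.004]
```

```bash
python3 -m crank '[[0.1,-0.1,2,0,0,0,0],[0,0,1.4,0,0,0,0],[0,0,0,0,0,0,0.8],[0,0,0,0,0,0,0.8],[0,0,0,0,0,0,0.8]]' 30|head -2;python3 -m crank '[[0,0,0,0,0,0,0.8],[0,0,0,0,0,0,0.8],[0,0,0,0,0,0,0.8],[0,0,0,0,0,0,0.8],[0,0,0,0,0,0,0.8]]'; python3 - <<'E'
from h import *
to((.50,.03),.22,87)
E
```

```text
time: 10.9
position: [0.553, -0.3215, 0.0997]
time: 11.52
position: [0.5531, -0.3217, 0.0997]
tool_rot: [-0.106, 0.994, -0.001, 0.0]
ft_force: [-0.1, -2.3, 2.7]
grip_width: 0.0495
grip_force: 30.0
t 11.53 p [ 0.5531 -0.3217  0.0997] x [-0.978 -0.211 -0.001] y [-0.211  0.978 -0.001] z [ 0.001 -0.001 -1.   ] w 0.0495 g 30.0 F [-0.1 -2.3  2.7] q [-0.7   0.8   1.52 -0.    0.82 -2.48]
shift cm (tool axes now) [ -2.23  35.48 -12.07] turn [-0.001  0.001  0.265]
```

```bash
python3 -m crank '[[0,0,-3,0,0,0,0.8],[0,0,-6,0,0,0,0.8],[0,0,-5,0,0,0,0.8],[0,0,-2,0,0,0.135,0.8],[0,0,0,0,0,0.13,0.8]]'|head -2;python3 -m crank '[[-1,5,-0.5,0,0,0,0.8],[-1,5,-0.5,0,0,0,0.8],[-1,5,-0.5,0,0,0,0.8],[-1,5,-0.5,0,0,0,0.8],[-1,5,0,0,0,0,0.8]]'|head -2; python3 -m crank '[[-1,5,0,0,0,0,0.8],[-1,5,0,0,0,0,0.8],[-1,0.5,0,0,0,0,0.8],[0,0,0,0,0,0,0.8],[0,0,0,0,0,0,0.8]]'; python3 - <<'E'
from h import *
import json
im,i=grab('wrist','w4');st()
a=im[0:250,120:520,::-1]; cv2.imwrite('pics/c4.png',cv2.resize(a,(800,500),interpolation=cv2.INTER_CUBIC))
np.save('w4.npy',np.array(i['pose']))
E
```

```text
time: 12.15
position: [0.5529, -0.3209, 0.2609]
time: 12.78
position: [0.6153, -0.0721, 0.2785]
time: 13.4
position: [0.6506, 0.0278, 0.2785]
tool_rot: [0.027, 1.0, -0.0, -0.001]
ft_force: [1.2, -0.3, -1.3]
grip_width: 0.0501
grip_force: 30.0
t 13.45 p [0.6507 0.0277 0.2788] x [-0.999  0.055  0.002] y [ 0.055  0.999 -0.   ] z [-0.002 -0.    -1.   ] w 0.0499 g 30.0 F [ 0.1  0.2 -2. ] q [-0.13  0.58  1.38 -0.    1.19 -1.64]
```

View pics/c4.png

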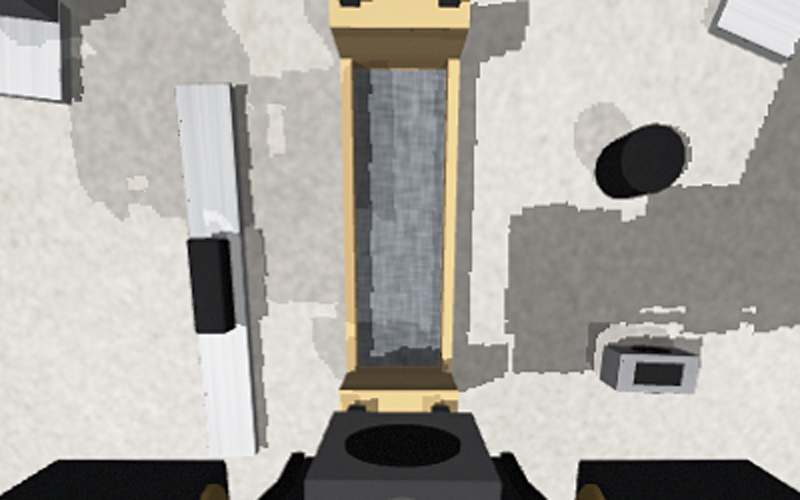

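```bash
python3 - <<'E'
from h import *
i=cams.camera_info('wrist'); i['pose']=np.load('w4.npy')
c=lambda u,v:(120+u/2,v/2)
A=onz(i,[c(332,28.5),c(470,26.5),c(457.5,389),c(341,390.5)],.071)[:,:2]
B=onz(i,[c(341.5,60),c(461,58),c(454,370),c(343.5,372)],.024)[:,:2]
for X in(A,B):
    n=(X[0]+X[1])/2;f=(X[2]+X[3])/2;d=f-n
    print(X.round(4).tolist(),'mid',((n+f)/2).round(4),'L',np.linalg.norm(d).round(4),'ang',np.degrees(np.arctan2(d[1],d[0])).round(2),'w',np.linalg.norm(X[0]-X[1]).round(4),np.linalg.norm(X[2]-X[3]).round(4))
E
```

```text
[[0.4764, 0.0047], [0.4791, 0.0699], [0.6554, 0.0587], [0.6528, -0.0054]] mid [0.5659 0.032 ] L 0.1767 ang -3.44 w 0.0653 0.0642
[[0.4762, 0.0043], [0.4788, 0.0704], [0.655, 0.0611], [0.6525, -0.0087]] mid [0.5656 0.0318] L 0.1766 ang -3.64 w 0.0662 0.0698
```

```bash
python3 - <<'E'
from h import *
i=cams.camera_info('wrist'); i['pose']=np.load('w4.npy')
c=lambda u,v:(120+u/2,v/2)
X=onz(i,[c(335,412),c(470,411)],.179)[:,:2]; p=np.array([.6507,.0277]); a=np.array([-.999,.055]);b=np.array([.055,.999])
print([(float((x-p)@a*1000),float((x-p)@b*1000)) for x in X])
to((.4906+.003,.0357),.20,86.9)
E
```

```text
[(15.552355457827307, -23.380516204138416), (15.949402888098703, 24.822188309411338)]
t 13.45 p [0.6507 0.0277 0.2788] x [-0.999  0.055  0.002] y [ 0.055  0.999 -0.   ] z [-0.002 -0.    -1.   ] w 0.0499 g 30.0 F [ 0.1  0.2 -2. ] q [-0.13  0.58  1.38 -0.    1.19 -1.64]
shift cm (tool axes now) [15.72 -0.05  7.9 ] turn [-0.    -0.002 -0.   ]
```

```bash
python3 -m crank '[[5,0,1.5,0,0,0,0.8],[5,0,2,0,0,0,0.8],[5,0,2,0,0,0,0.8],[0.65,0,2.4,0,0,0,0.8],[0,0,0,0,0,0,0.8]]'|head -2;python3 -m crank '[[0,0,0,0,0,0,0.8],[0,0,0,0,0,0,0.8]]'|head -2; python3 - <<'E'
from h import *
to((.4944,.0357),.12,86.9)
E
```

```text
time: 14.08
position: [0.4934, 0.0365, 0.1995]
time: 14.32
position: [0.4967, 0.0368, 0.2013]
t 14.32 p [0.4967 0.0368 0.2013] x [-0.999  0.053 -0.003] y [ 0.053  0.999 -0.   ] z [ 0.003 -0.    -1.   ] w 0.0499 g 30.0 F [-0.6  0.2 -2.1] q [-0.15  0.5   1.84 -0.    0.8  -1.67]
shift cm (tool axes now) [ 0.25 -0.12  8.12] turn [-0.     0.003  0.001]
```

```bash
python3 -m crank '[[0.2,-0.1,3,0,0,0,0.8],[0,0,3,0,0,0,0.8],[0,0,0,0,0,0,0.8],[0,0,0,0,0,0,0.8]]'|head -2; python3 - <<'E'
from h import *
to((.4944,.0357),.108,86.9)
E
```

```text
time: 14.82
position: [0.4937, 0.0364, 0.1411]
t 14.82 p [0.4937 0.0364 0.1411] x [-0.999  0.053 -0.001] y [ 0.053  0.999 -0.   ] z [ 0.001 -0.    -1.   ] w 0.0497 g 30.0 F [ 0.3 -0.2 -1.4] q [-0.15  0.61  1.88 -0.    0.65 -1.67]
shift cm (tool axes now) [-0.07 -0.06  3.31] turn [-0.     0.001  0.001]
```

```bash
python3 -m crank '[[-0.05,-0.05,1.5,0,0,0,0.8],[0,0,1.4,0,0,0,0.8],[0,0,0.4,0,0,0,0.8],[0,0,0.2,0,0,0,0.8],[0,0,0,0,0,0,0.8]]'; python3 - <<'E'
from h import *
to((.4944,.0357),.1057,86.9)
E
```

```text
time: 15.45
position: [0.4934, 0.0359, 0.1057]
tool_rot: [0.026, 1.0, -0.0, 0.0]
ft_force: [-0.1, -0.5, 2.9]
grip_width: 0.0499
grip_force: 30.0
t 15.45 p [0.4934 0.0359 0.1057] x [-0.999  0.053 -0.   ] y [ 0.053  0.999 -0.   ] z [ 0. -0. -1.] w 0.0499 g 30.0 F [-0.1 -0.5  2.9] q [-0.15  0.68  1.9  -0.    0.57 -1.67]
shift cm (tool axes now) [-0.1  -0.02 -0.  ] turn [-0.     0.     0.001]
```

```bash
python3 -m crank '[[0,0,0,0,0,0,0],[0,0,0,0,0,0,0],[0,0,0,0,0,0,0],[0,0,0,0,0,0,0],[0,0,-3,0,0,0,0]]'|head -2;python3 -m crank '[[0,0,-4,0,0,0,0],[0,0,-5,0,0,0,0],[-4,4,0,0,0,0,0],[-4,4,0,0,0,0,0],[-4.2,4,0,0,0,0,0]]'|head -2;python3 -m crank '[[-4,4,0,0,0,0,0],[-4,0,0,0,0,0,0],[-4,0,0,0,0,0,0],[0,0,0,0,0,0,0],[0,0,0,0,0,0,0]]'|head -2; python3 - <<'E'
from h import *
im,i=grab('wrist','w5');st();np.save('w5.npy',np.array(i['pose']))
a=im[0:250,120:520,::-1]; cv2.imwrite('pics/c5.png',cv2.resize(a,(800,500),interpolation=cv2.INTER_CUBIC))
E
```

```text
time: 16.08
position: [0.4923, 0.036, 0.134]
time: 16.7
position: [0.6226, 0.1504, 0.2256]
time: 17.32
position: [0.7424, 0.1829, 0.2243]
t 17.38 p [0.7422 0.183  0.2246] x [-0.999  0.053  0.003] y [ 0.053  0.999 -0.   ] z [-0.003 -0.    -1.   ] w 0.0869 g 0.0 F [-1.  -1.  -0.4] q [ 0.1   0.79  1.09  0.    1.27 -1.42]
```

View pics/c5.png

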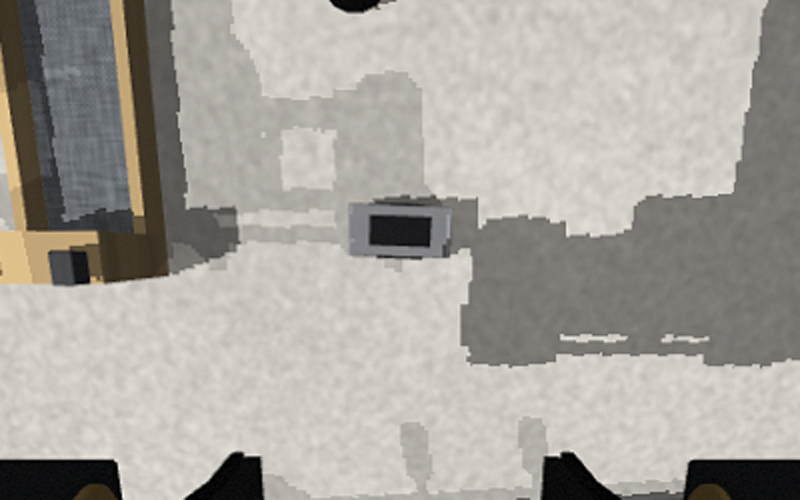

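Block top corners in the crop: (348,203), (452,207), (448,258), (349,256).

```bash
python3 - <<'E'
from h import *
i=cams.camera_info('wrist'); 
c=lambda u,v:(120+u/2,v/2)
X=onz(i,[c(348,203),c(452,207),c(449,258),c(349,256)],.032)[:,:2]
print(X.round(4),X.mean(0).round(4),[round(1000*np.linalg.norm(X[k]-X[(k+1)%4]),1) for k in range(4)])
d=X[1]-X[0]+X[2]-X[3]; a=np.degrees(np.arctan2(d[1],d[0]));print(a)
W=onz(i,[c(368,215),c(432,217),c(431,248),c(369,246)],.032)[:,:2]; print(W.mean(0))
to(X.mean(0),.13,a)
E
```

```text
[[0.6478 0.1624]
 [0.6523 0.2124]
 [0.6761 0.2102]
 [0.6726 0.161 ]] [0.6622 0.1865] [np.float64(50.2), np.float64(24.0), np.float64(49.3), np.float64(24.8)]
85.35596106944631
[0.66235415 0.18673241]
t 17.38 p [0.7422 0.183  0.2246] x [-0.999  0.053  0.003] y [ 0.053  0.999 -0.   ] z [-0.003 -0.    -1.   ] w 0.0869 g 0.0 F [-1.  -1.  -0.4] q [ 0.1   0.79  1.09  0.    1.27 -1.42]
shift cm (tool axes now) [ 7.98 -0.07  9.48] turn [-0.    -0.003  0.028]
```

```bash
python3 -m crank '[[4,0,2,0,0,0,0],[4,-0.1,3,0,0,0.028,0],[0,0,4.5,0,0,0,0],[0,0,0,0,0,0,0],[0,0,0,0,0,0,0]]'|head -2; python3 - <<'E'
from h import *
to((.6622,.1866),.08,85.4)
E
```

```text
time: 18.0
position: [0.6646, 0.1863, 0.1319]
t 18.0 p [0.6646 0.1863 0.1319] x [-0.997  0.081 -0.003] y [0.081 0.997 0.   ] z [ 0.003  0.    -1.   ] w 0.0867 g 0.0 F [0.8 0.6 1. ] q [ 0.11  0.8   1.37 -0.    0.97 -1.38]
shift cm (tool axes now) [0.25 0.01 5.19] turn [ 0.     0.003 -0.   ]
```

```bash
python3 -m crank '[[0.2,0,3,0,0,0,0],[0,0,2.1,0,0,0,0],[0,0,0,0,0,0,0.8],[0,0,0,0,0,0,0.8],[0,0,0,0,0,0,0.8]]' 30|head -2;python3 -m crank '[[0,0,0,0,0,0,0.8],[0,0,0,0,0,0,0.8],[0,0,0,0,0,0,0.8],[0,0,0,0,0,0,0.8],[0,0,0,0,0,0,0.8]]'; python3 - <<'E'
from h import *
st()
E
```

```text
time: 18.62
position: [0.6625, 0.1864, 0.0805]
time: 19.25
position: [0.662, 0.1864, 0.0799]
tool_rot: [0.04, 0.999, 0.0, 0.001]
ft_force: [-0.3, -0.5, 5.4]
grip_width: 0.0494
grip_force: 30.0
t 19.25 p [0.662  0.1864 0.0799] x [-0.997  0.081 -0.001] y [0.081 0.997 0.   ] z [ 0.001  0.    -1.   ] w 0.0494 g 30.0 F [-0.3 -0.5  5.4] q [ 0.11  0.87  1.39  0.    0.88 -1.38]
```

```bash
python3 -m crank '[[0,0,-3,0,0,0,0.8],[0,0,-6,0,0,-0.028,0.8],[2.7,-3.2,-4,0,0,0,0.8],[3.7,-4.3,0,0,0,0,0.8],[3.7,-4.3,0,0,0,0,0.8]]'|head -2;python3 -m crank '[[3.6,-4.2,0,0,0,0,0.8],[0,0,2,0,0,0,0.8],[0,0,0,0,0,0,0.8],[0,0,0,0,0,0,0.8]]'|head -2; python3 - <<'E'
from h import *
im,i=grab('wrist');np.save('w6.npy',np.array(i['pose']))
a=im[0:250,120:520,::-1]; cv2.imwrite('pics/c6.png',cv2.resize(a,(800,500),interpolation=cv2.INTER_CUBIC))
to((.5167,.0344),.15,86.9)
E
```

```text
time: 19.88
position: [0.5531, 0.073, 0.2092]
time: 20.38
position: [0.5169, 0.034, 0.1892]
t 20.43 p [0.5171 0.0341 0.1894] x [-0.999  0.052 -0.001] y [ 0.052  0.999 -0.   ] z [ 0.001 -0.    -1.   ] w 0.0498 g 30.0 F [ 0.1  0.3 -1.4] q [-0.15  0.54  1.8   0.    0.81 -1.67]
shift cm (tool axes now) [0.05 0.03 3.94] turn [-0.     0.001  0.002]
```

View pics/c6.png

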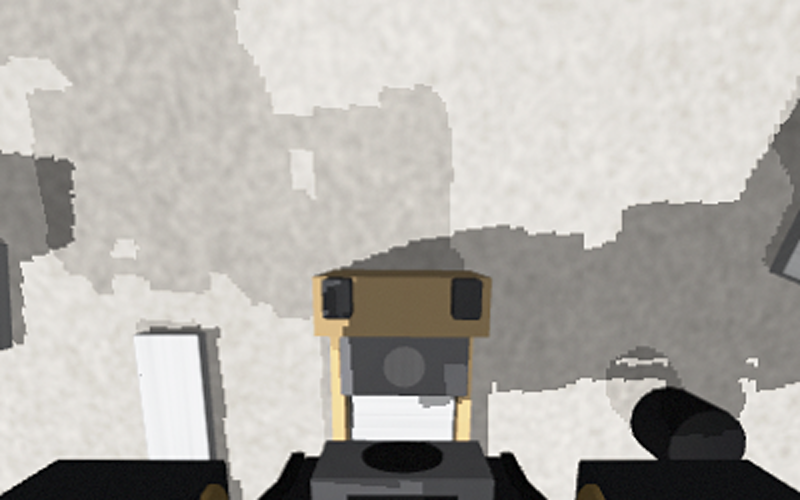

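```bash
python3 - <<'E'
from h import *
i=cams.camera_info('wrist'); i['pose']=np.load('w6.npy')
c=lambda u,v:(120+u/2,v/2)
print('elbow top',onz(i,[c(340,338),c(470,338),c(469,395),c(351,396)],.068).round(4).tolist())
print('blk -x bottom',onz(i,[c(325,442),c(481,442)],.1094).round(4).tolist())
E
```

```text
elbow top [[0.4773, 0.0127, 0.068], [0.4799, 0.0625, 0.068], [0.5025, 0.0616, 0.068], [0.5005, 0.0152, 0.068]]
blk -x bottom [[0.5046, 0.01, 0.1094], [0.5073, 0.0606, 0.1094]]
```

```bash
python3 -m crank '[[0.05,0.05,3,0,0,0,0.8],[0,0,3,0,0,0,0.8],[0,0,2,0,0,0,0.8],[0,0,0.8,0,0,0,0.8],[0,0,0,0,0,0,0.8]]'; python3 - <<'E'
from h import *
to((.5167,.0344),.098,86.9)
E
```

```text
time: 21.05
position: [0.5163, 0.0346, 0.1012]
tool_rot: [0.026, 1.0, -0.0, 0.0]
ft_force: [0.7, 0.2, -1.6]
grip_width: 0.0499
grip_force: 30.0
t 21.05 p [0.5163 0.0346 0.1012] x [-0.999  0.052 -0.   ] y [ 0.052  0.999 -0.   ] z [ 0. -0. -1.] w 0.0499 g 30.0 F [ 0.7  0.2 -1.6] q [-0.15  0.7   1.84 -0.    0.6  -1.67]
shift cm (tool axes now) [-0.04 -0.02  0.32] turn [-0.     0.     0.002]
```

```bash
python3 -m crank '[[0,0,0.3,0,0,0,0.8],[0,0,0.1,0,0,0,0.8],[0,0,0,0,0,0,0.8],[0,0,0,0,0,0,0],[0,0,0,0,0,0,0]]';python3 -m crank '[[0,0,0,0,0,0,0],[0,0,0,0,0,0,0],[0,0,-3,0,0,0,0],[0,0,-5,0,0,0,0],[0,0,-5,0,0,0,0]]'|head -2;python3 -m crank '[[-1,-5,0,0,0,0,0],[-1,-5,0,0,0,0,0],[-1,-5,0,0,0,0,0],[-1,-5,0,0,0,0,0],[0,0,0,0,0,0,0]]'|head -2;python3 -m crank '[[0,0,0,0,0,0,0]]'|head -2; python3 - <<'E'
from h import *
im,i=grab('wrist');st();np.save('w7.npy',np.array(i['pose']))
a=im[0:250,120:520,::-1]; cv2.imwrite('pics/c7.png',cv2.resize(a,(800,500),interpolation=cv2.INTER_CUBIC))
E
```

```text
time: 21.68
position: [0.516, 0.0342, 0.0974]
tool_rot: [0.026, 1.0, -0.0, 0.0]
ft_force: [0.6, 0.2, 1.3]
grip_width: 0.0625
grip_force: 0.0
time: 22.3
position: [0.5156, 0.0343, 0.2282]
time: 22.92
position: [0.5462, -0.1715, 0.2273]
time: 23.05
position: [0.5446, -0.1671, 0.2268]
t 23.1 p [ 0.5446 -0.1665  0.2269] x [-0.999  0.052  0.002] y [0.052 0.999 0.001] z [-0.002  0.001 -1.   ] w 0.0874 g 0.0 F [-0.2  0.   0.3] q [-0.49  0.54  1.64  0.    0.97 -2.01]
```

View pics/c7.png

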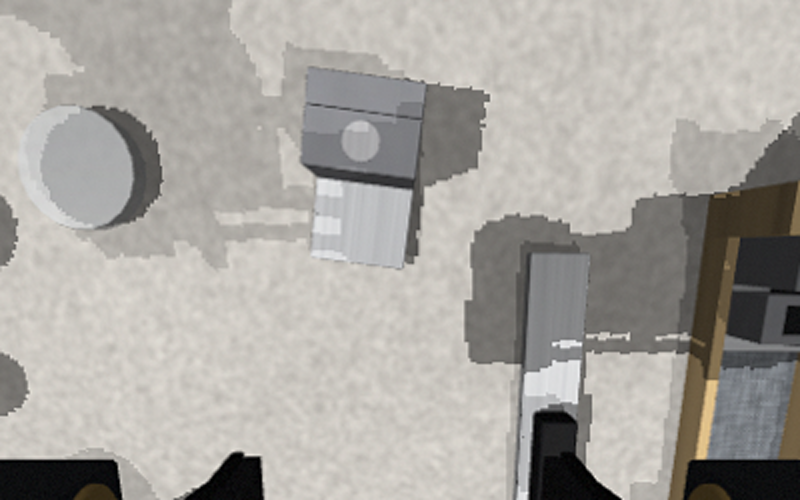

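```bash
python3 - <<'E'
from h import *
i=cams.camera_info('wrist'); i['pose']=np.load('w7.npy')
c=lambda u,v:(120+u/2,v/2)
X=onz(i,[c(308,67),c(427,85),c(414,180),c(302,163)],.062)[:,:2]
print(X.round(4).tolist(),X.mean(0).round(4),[round(1000*np.linalg.norm(X[k]-X[(k+1)%4]),1) for k in range(4)])
an=lambda d:np.degrees(np.arctan2(d[1],d[0]))
print('y dir',an(X[1]-X[0]),an(X[2]-X[3]),'x dir',an(X[3]-X[0]),an(X[2]-X[1]))
F=onz(i,[c(310,256),c(403,269)],.012)[:,:2];print('foot end',F.round(4),F.mean(0),an(F[1]-F[0]))
a=an(X[2]-X[3]+X[1]-X[0])-90; a=np.radians(a)
m=X[2:].mean(0); o=m-.012*np.array([np.cos(a),np.sin(a)]); print('origin',o, 'foot ang',an(F.mean(0)-o),np.linalg.norm(F.mean(0)-o))
to(o,.15,np.degrees(a)+90)
E
```

```text
[[0.3985, -0.1973], [0.4079, -0.1487], [0.4448, -0.1559], [0.4353, -0.2034]] [ 0.4216 -0.1763] [np.float64(49.5), np.float64(37.5), np.float64(48.4), np.float64(37.3)]
y dir 79.05503129652587 78.73755857786253 x dir -9.345704215074468 -11.036521249689017
foot end [[ 0.4743 -0.2114]
 [ 0.4837 -0.1625]] [ 0.47902395 -0.18695227] 79.10233593022757
origin [ 0.42825222 -0.17730425] foot ang -10.75948714193689 0.05168029641042168
t 23.1 p [ 0.5446 -0.1665  0.2269] x [-0.999  0.052  0.002] y [0.052 0.999 0.001] z [-0.002  0.001 -1.   ] w 0.0874 g 0.0 F [-0.2  0.   0.3] q [-0.49  0.54  1.64  0.    0.97 -2.01]
shift cm (tool axes now) [11.55 -1.7   7.71] turn [ 0.001 -0.002  0.141]
```

```bash
python3 -m crank '[[5,-0.8,1,0,0,0,0],[5,-0.8,2,0,0,0,0],[1.4,-0.1,2,0,0,0.141,0],[0,0,2.7,0,0,0,0],[0,0,0,0,0,0,0]]'|head -2; python3 -m crank '[[0,0,0,0,0,0,0],[0,0,0,0,0,0,0]]'|head -2; python3 - <<'E'
from h import *
to((.430,-.1777),.10,79)
E
```

```text
time: 23.72
position: [0.4295, -0.1766, 0.1493]
time: 23.98
position: [0.4313, -0.1784, 0.1512]
t 23.98 p [ 0.4313 -0.1784  0.1512] x [-0.981  0.192 -0.002] y [ 0.192  0.981 -0.001] z [ 0.002 -0.001 -1.   ] w 0.0873 g 0.0 F [ 0.9 -0.7 -0.2] q [-0.63  0.56  1.95  0.    0.63 -2.01]
shift cm (tool axes now) [0.15 0.05 5.12] turn [-0.001  0.002 -0.001]
```

```bash
python3 -m crank '[[0.15,0.05,3,0,0,0,0],[0,0,2.1,0,0,0,0],[0,0,0,0,0,0,0.8],[0,0,0,0,0,0,0.8],[0,0,0,0,0,0,0.8]]' 35|head -2;python3 -m crank '[[0,0,0,0,0,0,0.8],[0,0,0,0,0,0,0.8],[0,0,0,0,0,0,0.8],[0,0,0,0,0,0,0.8],[0,0,0,0,0,0,0.8]]'; python3 -m crank '[[0,0,-3,0,0,0,0.8],[0,0,-6,0,0,0,0.8],[0,0,-4.5,0,0,0,0.8],[0,0,0,0,0,-0.138,0.8],[0,0,0,0,0,0,0.8]]'|head -2; python3 - <<'E'
from h import *
to((.5453,.0329),.235,86.9)
E
```

```text
time: 24.6
position: [0.4297, -0.178, 0.1002]
time: 25.22
position: [0.4294, -0.1779, 0.0998]
tool_rot: [0.097, 0.995, -0.0, 0.0]
ft_force: [0.4, -0.2, 5.8]
grip_width: 0.0497
grip_force: 35.0
time: 25.85
position: [0.4288, -0.1774, 0.2344]
t 25.85 p [ 0.4288 -0.1774  0.2344] x [-0.998  0.057  0.   ] y [0.057 0.998 0.   ] z [-0.  0. -1.] w 0.0502 g 35.0 F [-0.5 -0.4 -2.7] q [-0.63  0.41  1.89  0.    0.85 -2.15]
shift cm (tool axes now) [-10.43  21.66  -0.06] turn [ 0.    -0.    -0.003]
```

```bash
python3 -m crank '[[-2.4,5,0,0,0,0,0.8],[-2.4,5,0,0,0,0,0.8],[-2.4,5,0,0,0,0,0.8],[-2.4,5,0,0,0,0,0.8],[-0.8,1.7,0,0,0,0,0.8]]'|head -2; python3 -m crank '[[0,0,2,0,0,0,0.8],[0,0,1,0,0,0,0.8],[0,0,0,0,0,0,0.8],[0,0,0,0,0,0,0.8]]'|head -2; python3 - <<'E'
from h import *
im,i=grab('wrist');np.save('w8.npy',np.array(i['pose']))
a=im[0:250,120:520,::-1]; cv2.imwrite('pics/c8.png',cv2.resize(a,(800,500),interpolation=cv2.INTER_CUBIC))
to((.5447,.0329),.106,86.9)
E
```

```text
time: 26.48
position: [0.5454, 0.0359, 0.2327]
time: 26.98
position: [0.5452, 0.0325, 0.2044]
t 27.02 p [0.5454 0.0325 0.2047] x [-0.998  0.057 -0.001] y [ 0.057  0.998 -0.   ] z [ 0.001 -0.    -1.   ] w 0.0497 g 35.0 F [-0.4  0.4 -1.9] q [-0.15  0.54  1.71 -0.    0.88 -1.66]
shift cm (tool axes now) [0.07 0.04 9.87] turn [-0.     0.001 -0.003]
```

View pics/c8.png

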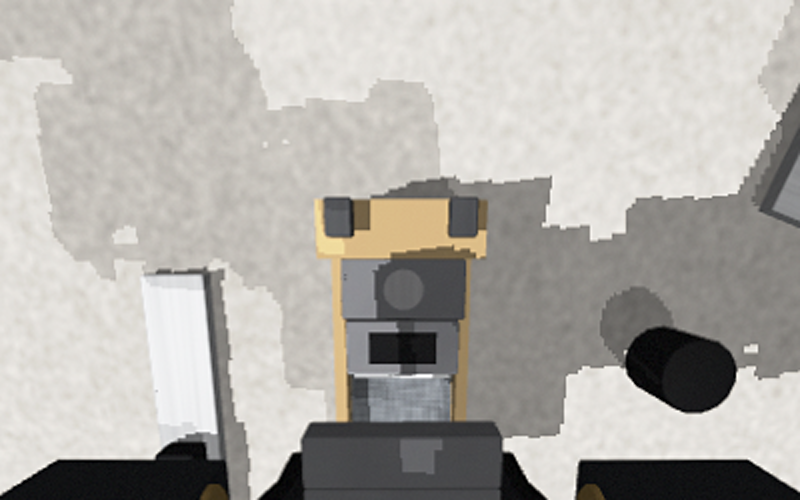

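```bash
python3 - <<'E'
from h import *
i=cams.camera_info('wrist'); i['pose']=np.load('w8.npy')
c=lambda u,v:(120+u/2,v/2)
L=onz(i,[c(305,424),c(500,424)],.153)[:,:2];print('lip',L.round(4).tolist(),'tool x off mm',((L-[.5454,.0325])@[-.998,.057]*1000).round(1))
L=onz(i,[c(303,437),c(500,437)],.167)[:,:2];print('lip top',((L-[.5454,.0325])@[-.998,.057]*1000).round(1))
print('block +x top',onz(i,[c(345,375),c(458,375)],.050).round(4).tolist(),'-x',onz(i,[c(345,322),c(459,322)],.05).round(4).tolist())
E
```

```text
lip [[0.5175, 0.0083], [0.5205, 0.0607]] tool x off mm [26.4 26.4]
lip top [27.6 27.6]
block +x top [[0.5274, 0.0083, 0.05], [0.5303, 0.0591, 0.05]] -x [[0.5036, 0.0103, 0.05], [0.5065, 0.0603, 0.05]]
```

```bash
python3 -m crank '[[0.05,0.04,3,0,0,0,0.8],[0,0,2.5,0,0,0,0.8],[0,0,1.5,0,0,0,0.8],[0,0,0,0,0,0,0.8],[0,0,0,0,0,0,0.8]]'; python3 - <<'E'
from h import *
to((.5447,.0329),.106,86.9)
E
```

```text
time: 27.65
position: [0.5454, 0.0334, 0.1351]
tool_rot: [0.028, 1.0, -0.0, 0.001]
ft_force: [-0.4, -0.0, -2.8]
grip_width: 0.0499
grip_force: 35.0
t 27.65 p [0.5454 0.0334 0.1351] x [-0.998  0.056 -0.002] y [ 0.056  0.998 -0.   ] z [ 0.002 -0.    -1.   ] w 0.0499 g 35.0 F [-0.4 -0.  -2.8] q [-0.14  0.66  1.76 -0.    0.72 -1.66]
shift cm (tool axes now) [ 0.07 -0.06  2.91] turn [-0.     0.002 -0.002]
```

```bash
python3 -m crank '[[0.05,-0.03,1.2,0,0,0,0.8],[0,0,1,0,0,0,0.8],[0,0,0.5,0,0,0,0.8],[0,0,0.3,0,0,0,0.8],[0,0,0,0,0,0,0.8]]'; python3 - <<'E'
from h import *
to((.5447,.0329),.106,86.9)
E
```

```text
time: 28.28
position: [0.5437, 0.0334, 0.1058]
tool_rot: [0.028, 1.0, -0.0, -0.0]
ft_force: [-4.5, 1.1, 11.4]
grip_width: 0.0497
grip_force: 35.0
t 28.27 p [0.5437 0.0334 0.1058] x [-0.998  0.055  0.001] y [ 0.055  0.998 -0.   ] z [-0.001 -0.    -1.   ] w 0.0497 g 35.0 F [-4.5  1.1 11.4] q [-0.14  0.71  1.77 -0.    0.66 -1.66]
shift cm (tool axes now) [-0.1  -0.05 -0.02] turn [-0.    -0.001 -0.001]
```

```bash
python3 -m crank '[[0,0,0,0,0,0,0],[0,0,0,0,0,0,0],[0,0,0,0,0,0,0],[0,0,0,0,0,0,0],[0,0,-3,0,0,0,0]]'|head -2;python3 -m crank '[[0,0,-4,0,0,0,0],[0,0,-5,0,0,0,0],[0,5,0,0,0,0,0],[0,5,0,0,0,0,0],[0,5,0,0,0,0,0]]'|head -2;python3 -m crank '[[0,0,0,0,0,0,0],[0,0,0,0,0,0,0]]'|head -2; python3 - <<'E'
from h import *
im,i=grab('wrist','w9');st();np.save('w9.npy',np.array(i['pose']))
V=im.max(2).astype(int); u=proj(i,[[.42,.189,.062]])[0];print(u)
for t in(35,45,60):
    m=comp((V<t)&(np.arange(400)[:,None]<225),u,100); print(t,m.sum(),rect(i,m,.062))
    cs=max(cv2.findContours(m.astype(np.uint8),cv2.RETR_EXTERNAL,cv2.CHAIN_APPROX_NONE)[0],key=len); q=cv2.approxPolyDP(cs,4,True).reshape(-1,2); print(q.tolist()); print(onz(i,q,.062)[:,:2].round(4).tolist())
b=proj(i,[[.41,.19,.062],[.41,.17,.062],[.46,.19,.012],[.42,.189,.062]]).astype(int)
print([im[y,x].tolist() for x,y in b])
E
```

```text
time: 28.9
position: [0.5427, 0.0334, 0.1326]
time: 29.52
position: [0.5526, 0.1843, 0.2244]
time: 29.78
position: [0.5522, 0.1828, 0.2239]
t 29.82 p [0.5523 0.1822 0.224 ] x [-0.998  0.056  0.001] y [ 0.056  0.998 -0.001] z [-0.001 -0.001 -1.   ] w 0.087 g 0.0 F [ 0.1 -0.1 -0.2] q [ 0.13  0.56  1.61 -0.    0.98 -1.39]
[319.16770989  48.17552033]
35 2051 (array([0.4252, 0.2608]), array([43.2, 33.1]), 67.1)
[[391, 20], [375, 61], [421, 79], [438, 40]]
[[0.4024, 0.248], [0.4322, 0.2348], [0.4482, 0.2736], [0.4189, 0.2866]]
45 2323 (array([0.4252, 0.2608]), array([43.8, 33.4]), 67.3)
[[390, 20], [375, 61], [422, 79], [438, 39]]
[[0.4023, 0.2472], [0.4322, 0.2348], [0.4482, 0.2745], [0.4182, 0.2866]]
60 2351 (array([0.4254, 0.2608]), array([43.9, 33.7]), 67.3)
[[390, 20], [375, 61], [422, 79], [438, 39]]
[[0.4023, 0.2472], [0.4322, 0.2348], [0.4482, 0.2745], [0.4182, 0.2866]]
[[204, 199, 193], [208, 204, 198], [185, 182, 175], [183, 180, 174]]
```

```bash
python3 - <<'E'
from h import *
im=cv2.imread('pics/w9.png'); i=cams.camera_info('wrist'); i['pose']=np.load('w9.npy')
c=np.array([.4252,.2608]); a=np.radians(-22.7); e=np.array([np.cos(a),np.sin(a)]); n=np.array([-e[1],e[0]])
for nm,d,r in(('x',e,range(-34,90,2)),('y',n,range(-44,46,2))):
    P=proj(i,[[*(c+d*k/1000),.062] for k in r]).round().astype(int)
    print(nm,[(k,int(im[v,u].mean())) if 0<=v<400 else None for k,(u,v) in zip(r,P)])
print(proj(i,[[.414,.189,.062]]))
# same plate in the earlier pictures
w=cv2.imread('pics/w2.png')
cv2.imwrite('pics/c9.png',cv2.resize(im[0:170,320:560],(800,566),interpolation=cv2.INTER_CUBIC))
E
```

```text
x [(-34, 211), (-32, 200), (-30, 197), (-28, 200), (-26, 206), (-24, 209), (-22, 205), (-20, 207), (-18, 159), (-16, 27), (-14, 29), (-12, 28), (-10, 29), (-8, 32), (-6, 30), (-4, 28), (-2, 30), (0, 32), (2, 30), (4, 31), (6, 32), (8, 30), (10, 34), (12, 32), (14, 31), (16, 29), (18, 153), (20, 67), (22, 71), (24, 70), (26, 70), (28, 63), (30, 232), (32, 226), (34, 220), (36, 225), (38, 221), (40, 225), (42, 220), (44, 225), (46, 226), (48, 230), (50, 137), (52, 139), (54, 138), (56, 137), (58, 94), (60, 126), (62, 126), (64, 124), (66, 122), (68, 120), (70, 118), (72, 121), (74, 122), (76, 121), (78, 123), (80, 125), (82, 125), (84, 122), (86, 123), (88, 122)]
y [(-44, 183), (-42, 179), (-40, 173), (-38, 172), (-36, 179), (-34, 179), (-32, 180), (-30, 173), (-28, 177), (-26, 158), (-24, 156), (-22, 74), (-20, 30), (-18, 31), (-16, 32), (-14, 33), (-12, 30), (-10, 33), (-8, 31), (-6, 32), (-4, 29), (-2, 32), (0, 32), (2, 31), (4, 32), (6, 31), (8, 30), (10, 29), (12, 32), (14, 30), (16, 29), (18, 31), (20, 29), (22, 116), (24, 133), (26, 119), (28, 115), (30, 116), (32, 113), (34, 207), (36, 203), (38, 205), (40, 207), (42, 203), (44, 197)]
[[318.75281104  40.15314411]]
```

View pics/c9.png

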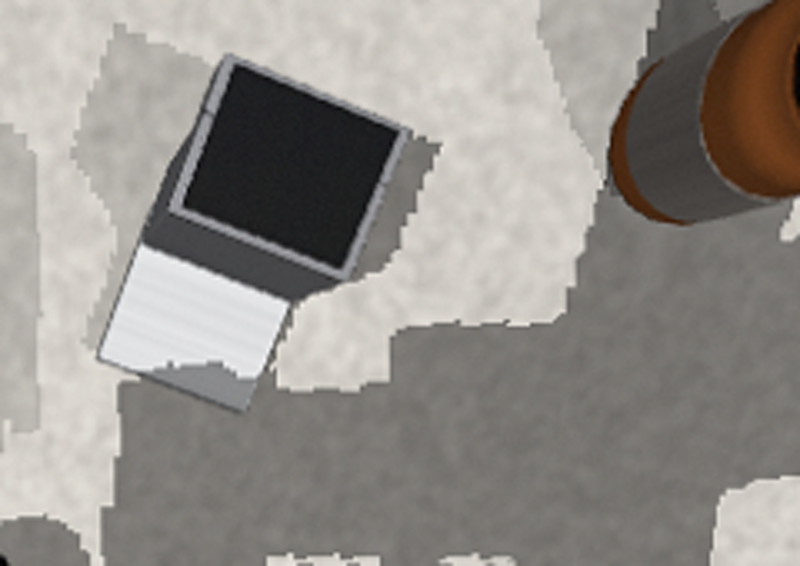

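```bash
python3 - <<'E'
from h import *
i=cams.camera_info('wrist'); i['pose']=np.load('w9.npy')
c=lambda u,v:(320+u/3.333,v/3.33)
X=onz(i,[c(226,54),c(409,129),c(346,279),c(170,210)],.062)[:,:2]
print(X.round(4).tolist(),X.mean(0).round(4),[round(1000*np.linalg.norm(X[k]-X[(k+1)%4]),1) for k in range(4)])
an=lambda d:np.degrees(np.arctan2(d[1],d[0]))
print('y dir',an(X[1]-X[0]),an(X[2]-X[3]),'x dir',an(X[3]-X[0]),an(X[2]-X[1]))
F=onz(i,[c(98,357),c(244,410)],.012)[:,:2];print('foot end',F.round(4),F.mean(0),an(F[1]-F[0]))
a=np.radians(-22.5); C=X.mean(0); o=C+.007*np.array([np.cos(a),np.sin(a)]); print('origin',o,'foot',an(F.mean(0)-o),np.linalg.norm(F.mean(0)-o))
g=o+.002*np.array([np.cos(a),np.sin(a)]); print(g); to(g,.15,67.5)
E
```

```text
[[0.3995, 0.2454], [0.4182, 0.2905], [0.4521, 0.2761], [0.4336, 0.2315]] [0.4258 0.2609] [np.float64(48.8), np.float64(36.9), np.float64(48.3), np.float64(36.9)]
y dir 67.51260559275616 67.47725726110373 x dir -22.20034201085997 -22.90656507336521
foot end [[0.4654 0.2174]
 [0.4838 0.2628]] [0.47458916 0.24014132] 67.97904293244115
origin [0.43231605 0.25819639] foot -23.12758923681923 0.045967390473181456
[0.43416381 0.25743102]
t 29.82 p [0.5523 0.1822 0.224 ] x [-0.998  0.056  0.001] y [ 0.056  0.998 -0.001] z [-0.001 -0.001 -1.   ] w 0.087 g 0.0 F [ 0.1 -0.1 -0.2] q [ 0.13  0.56  1.61 -0.    0.98 -1.39]
shift cm (tool axes now) [12.21  6.85  7.4 ] turn [-0.001 -0.001  0.336]
```

```bash
python3 -m crank '[[4,2.3,1.5,0,0,0,0],[4,2.3,1.5,0,0,0,0],[4.2,2.25,1.5,0,0,0.1,0],[0,0,1.5,0,0,0.136,0],[0,0,1.4,0,0,0.1,0]]'|head -2; python3 -m crank '[[0,0,0,0,0,0,0],[0,0,0,0,0,0,0]]'|head -2; python3 - <<'E'
from h import *
to((.4342,.2574),.10,67.5)
E
```

```text
time: 30.45
position: [0.4344, 0.2573, 0.15]
time: 30.7
position: [0.4352, 0.2575, 0.1506]
t 30.7 p [0.4352 0.2575 0.1506] x [-0.924  0.382 -0.   ] y [0.382 0.924 0.   ] z [ 0.  0. -1.] w 0.0873 g 0.0 F [ 0.  -1.  -0.2] q [ 0.31  0.6   1.85 -0.    0.69 -0.87]
shift cm (tool axes now) [ 0.09 -0.04  5.06] turn [0.    0.    0.001]
```

```bash
python3 -m crank '[[0.08,-0.03,3,0,0,0,0],[0,0,2.05,0,0,0,0],[0,0,0,0,0,0,0.8],[0,0,0,0,0,0,0.8],[0,0,0,0,0,0,0.8]]' 35|head -2;python3 -m crank '[[0,0,0,0,0,0,0.8],[0,0,0,0,0,0,0.8],[0,0,0,0,0,0,0.8],[0,0,0,0,0,0,0.8],[0,0,0,0,0,0,0.8]]'; python3 -m crank '[[0,0,-3,0,0,0,0.8],[0,0,-6,0,0,0,0.8],[0,0,-4.5,0,0,-0.1,0.8],[0,0,0,0,0,-0.139,0.8],[0,0,0,0,0,-0.1,0.8]]'|head -2;python3 -m crank '[[0,0,0,0,0,0,0.8]]' | head -2; python3 - <<'E'
from h import *
to((.6035,.0297),.235,86.9)
E
```

```text
time: 31.32
position: [0.4343, 0.2584, 0.1008]
time: 31.95
position: [0.4337, 0.2582, 0.1003]
tool_rot: [0.194, 0.981, -0.0, 0.0]
ft_force: [-0.5, 0.1, 6.2]
grip_width: 0.0496
grip_force: 34.9
time: 32.58
position: [0.4333, 0.2583, 0.2351]
time: 32.7
position: [0.433, 0.2582, 0.2343]
t 32.7 p [0.433  0.2582 0.2343] x [-0.999  0.054  0.001] y [ 0.054  0.999 -0.   ] z [-0.001 -0.    -1.   ] w 0.0497 g 34.9 F [-0.  -0.1 -3.3] q [ 0.32  0.45  1.79  0.    0.9  -1.2 ]
shift cm (tool axes now) [-18.25 -21.9   -0.09] turn [-0.    -0.001  0.   ]
```

```bash
python3 -m crank '[[-3.6,-4.4,0,0,0,0,0.8],[-3.6,-4.4,0,0,0,0,0.8],[-3.7,-4.4,0,0,0,0,0.8],[-3.7,-4.4,0,0,0,0,0.8],[-3.65,-4.3,0,0,0,0,0.8]]'|head -2; python3 -m crank '[[0,0,3,0,0,0,0.8],[0,0,2,0,0,0,0.8],[0,0,0,0,0,0,0.8],[0,0,0,0,0,0,0.8]]'|head -2; python3 - <<'E'
from h import *
im,i=grab('wrist','w10');np.save('w10.npy',np.array(i['pose']))
o,_=st()
# expected features: step top +x edge etc. intensity along case axis at z=.068
C=np.array([.5655,.0318]); a=np.radians(-3.1); e=np.array([np.cos(a),np.sin(a)]); n=np.array([-e[1],e[0]])
for y in(-.012,.012):
    P=proj(i,[[*(C+e*k/1000+n*y),.068] for k in range(-95,20,2)]).round().astype(int)
    print([(k,int(im[v,u].mean())) for k,(u,v) in zip(range(-95,20,2),P) if v<210])
# lip of held bracket: column profile
P=proj(i,[[*(np.array(o['position'][:2])+np.array([-.9985,.054])*k/1000+n*.012),o['position'][2]-.0520] for k in range(10,45)]).round().astype(int)
print([(k,int(im[v,u].mean()),int(v)) for k,(u,v) in zip(range(10,45),P)])
to((.6037,.0297),.106,86.9)
E
```

```text
time: 33.33
position: [0.6049, 0.0284, 0.2338]
time: 33.83
position: [0.6047, 0.0301, 0.185]
t 33.88 p [0.6049 0.0301 0.1855] x [-0.999  0.053 -0.002] y [ 0.053  0.999 -0.   ] z [ 0.002 -0.    -1.   ] w 0.0499 g 34.9 F [-0.2  0.6 -3.7] q [-0.13  0.64  1.58 -0.    0.93 -1.65]
[(-95, 212), (-93, 212), (-91, 213), (-89, 145), (-87, 178), (-85, 179), (-83, 178), (-81, 177), (-79, 177), (-77, 177), (-75, 176), (-73, 174), (-71, 176), (-69, 176), (-67, 177), (-65, 148), (-63, 64), (-61, 65), (-59, 102), (-57, 160), (-55, 123), (-53, 37), (-51, 30), (-49, 113), (-47, 153), (-45, 155), (-43, 153), (-41, 152), (-39, 154), (-37, 156), (-35, 139), (-33, 155), (-31, 155), (-29, 153), (-27, 157), (-25, 79), (-23, 79), (-21, 80), (-19, 79), (-17, 79), (-15, 80), (-13, 78), (-11, 221), (-9, 225), (-7, 225), (-5, 225), (-3, 225), (-1, 225), (1, 225), (3, 225), (5, 225), (7, 225), (9, 225), (11, 224), (13, 225), (15, 226), (17, 144), (19, 140)]
[(-95, 211), (-93, 212), (-91, 213), (-89, 174), (-87, 177), (-85, 175), (-83, 176), (-81, 174), (-79, 175), (-77, 175), (-75, 176), (-73, 174), (-71, 175), (
[... 592 characters left out ...]
2), (16, 16, 230), (17, 13, 229), (18, 19, 227), (19, 17, 225), (20, 21, 223), (21, 51, 222), (22, 79, 220), (23, 66, 218), (24, 58, 216), (25, 59, 215), (26, 60, 213), (27, 60, 211), (28, 73, 209), (29, 77, 208), (30, 72, 206), (31, 68, 204), (32, 69, 202), (33, 70, 200), (34, 68, 199), (35, 69, 197), (36, 74, 195), (37, 76, 193), (38, 81, 191), (39, 175, 189), (40, 167, 188), (41, 166, 186), (42, 165, 184), (43, 166, 182), (44, 166, 180)]
t 33.88 p [0.6049 0.0301 0.1855] x [-0.999  0.053 -0.002] y [ 0.053  0.999 -0.   ] z [ 0.002 -0.    -1.   ] w 0.0499 g 34.9 F [-0.2  0.6 -3.7] q [-0.13  0.64  1.58 -0.    0.93 -1.65]
shift cm (tool axes now) [ 0.13 -0.05  7.95] turn [-0.     0.002  0.001]
```

```bash
python3 -m crank '[[0.1,-0.04,2.5,0,0,0,0.8],[0,0,2,0,0,0,0.8],[0,0,0.5,0,0,0,0.8],[0,0,0,0,0,0,0.8],[0,0,0,0,0,0,0.8]]'; python3 - <<'E'
from h import *
to((.6037,.0297),.106,86.9)
E
```

```text
time: 34.5
position: [0.6042, 0.0296, 0.136]
tool_rot: [0.026, 1.0, -0.0, 0.001]
ft_force: [-0.8, 0.6, -2.8]
grip_width: 0.0498
grip_force: 34.9
t 34.5 p [0.6042 0.0296 0.136 ] x [-0.999  0.053 -0.002] y [ 0.053  0.999 -0.   ] z [ 0.002 -0.    -1.   ] w 0.0498 g 34.9 F [-0.8  0.6 -2.8] q [-0.14  0.71  1.6  -0.    0.83 -1.65]
shift cm (tool axes now) [0.06 0.01 3.  ] turn [-0.     0.002  0.001]
```

```bash
python3 -m crank '[[0,0,1.2,0,0,0,0.8],[0,0,1,0,0,0,0.8],[0,0,0.5,0,0,0,0.8],[0,0,0.3,0,0,0,0.8],[0,0,0,0,0,0,0.8]]'; python3 - <<'E'
from h import *
to((.6037,.0297),.106,86.9)
E
```

```text
time: 35.12
position: [0.6027, 0.0297, 0.1063]
tool_rot: [0.026, 1.0, -0.0, -0.001]
ft_force: [-4.6, 0.3, 9.8]
grip_width: 0.0499
grip_force: 34.9
t 35.12 p [0.6027 0.0297 0.1063] x [-0.999  0.053  0.001] y [ 0.053  0.999 -0.   ] z [-0.001 -0.    -1.   ] w 0.0499 g 34.9 F [-4.6  0.3  9.8] q [-0.14  0.75  1.62 -0.    0.77 -1.65]
shift cm (tool axes now) [-0.1   0.01  0.03] turn [-0.    -0.001  0.001]
```

```bash
python3 -m crank '[[0,0,0,0,0,0,0],[0,0,0,0,0,0,0],[0,0,0,0,0,0,0],[0,0,0,0,0,0,0],[0,0,-3,0,0,0,0]]'|head -2;python3 -m crank '[[0,0,-4,0,0,0,0],[0,0,-5,0,0,0,0],[-4,-4,0,0,0,0,0],[-4,-4,0,0,0,0,0],[-2,-4,0,0,0,0,0]]'|head -2;python3 -m crank '[[0,0,0,0,0,0,0.35],[0,0,0,0,0,0,0.35],[0,0,0,0,0,0,0.35]]'|head -2; python3 - <<'E'
from h import *
im,i=grab('wrist','w11');st();np.save('w11.npy',np.array(i['pose']))
V=im.max(2).astype(int); r=np.arange(400)[:,None]<225
u=proj(i,[[.598,-.086,.034]])[0];print(u)
g=comp((V<50)&r,u,100);print('grip',g.sum(),rect(i,g,.034))
# case profile: heights check along case axis at z=.068
C=np.array([.5655,.0318]); a=np.radians(-3.1); e=np.array([np.cos(a),np.sin(a)]); n=np.array([-e[1],e[0]])
R_=range(-95,95,2)
P=proj(i,[[*(C+e*k/1000+n*.0),.068] for k in R_]).round().astype(int)
print([(k,int(im[v,u].mean())) for k,(u,v) in zip(R_,P) if 0<=v<225 and 0<=u<640])
E
```

```text
time: 35.75
position: [0.6018, 0.0298, 0.1328]
time: 36.38
position: [0.6987, -0.0969, 0.225]
time: 36.75
position: [0.6962, -0.0941, 0.2245]
t 36.8 p [ 0.6963 -0.0941  0.2247] x [-0.999  0.051  0.001] y [0.051 0.999 0.   ] z [-0.001  0.    -1.   ] w 0.0618 g 0.0 F [-0.9  0.3  0.1] q [-0.29  0.7   1.28  0.    1.16 -1.81]
[323.48239723  95.15006622]
grip 1238 (array([ 0.5946, -0.0845]), array([54.6, 18.7]), -3.3)
[(-29, 191), (-27, 192), (-25, 193), (-23, 191), (-21, 194), (-19, 193), (-17, 193), (-15, 138), (-13, 152), (-11, 64), (-9, 64), (-7, 64), (-5, 63), (-3, 63), (-1, 60), (1, 102), (3, 226), (5, 224), (7, 193), (9, 193), (11, 125), (13, 29), (15, 29), (17, 31), (19, 28), (21, 28), (23, 28), (25, 30), (27, 30), (29, 29), (31, 30), (33, 30), (35, 30), (37, 34), (39, 27), (41, 29), (43, 30), (45, 55), (47, 154), (49, 51), (51, 93), (53, 119), (55, 109), (57, 142), (59, 133), (61, 121), (63, 138), (65, 139), (67, 92), (69, 84), (71, 124), (73, 121), (75, 93), (77, 104), (79, 78), (81, 53), (83, 54), (85, 59), (87, 62), (89, 77), (91, 115), (93, 114)]
```

```bash
python3 -m crank '[[5,0.5,3,0,0,0,0.35],[4.85,0.4,4,0,0,0,0.35],[0,0,3,0,0,0,0.35],[0,0,0,0,0,0,0.35],[0,0,0,0,0,0,0.35]]'|head -2; python3 - <<'E'
from h import *
to((.5965,-.0847),.087,86.9)
E
```

```text
time: 37.42
position: [0.601, -0.0814, 0.1264]
t 37.42 p [ 0.601  -0.0814  0.1264] x [-0.999  0.052 -0.003] y [ 0.052  0.999 -0.001] z [ 0.003 -0.001 -1.   ] w 0.0564 g 0.0 F [ 0.5 -0.2 -0.1] q [-0.32  0.72  1.61 -0.    0.81 -1.84]
shift cm (tool axes now) [ 0.45 -0.35  3.94] turn [-0.001  0.003  0.002]
```

```bash
python3 -m crank '[[0.35,-0.3,2,0,0,0,0.35],[0,0,1.9,0,0,0,0.35],[0,0,0,0,0,0,0.35],[0,0,0,0,0,0,1],[0,0,0,0,0,0,1]]' 40|head -2; python3 -m crank '[[0,0,0,0,0,0,1],[0,0,0,0,0,0,1],[0,0,0,0,0,0,1],[0,0,0,0,0,0,1],[0,0,0,0,0,0,1]]';python3 -m crank '[[0,0,0,0,0,0,1],[0,0,0,0,0,0,1]]'; python3 - <<'E'
from h import *
to((.569,.0305),.21,86.9)
E
```

```text
time: 38.05
position: [0.5963, -0.0843, 0.0868]
time: 38.67
position: [0.5959, -0.0843, 0.0863]
tool_rot: [0.026, 1.0, -0.0, 0.0]
ft_force: [-0.3, -1.3, 2.5]
grip_width: 0.0198
grip_force: 40.0
time: 38.92
position: [0.5959, -0.0843, 0.0863]
tool_rot: [0.026, 1.0, -0.0, 0.0]
ft_force: [-1.1, -0.5, 3.2]
grip_width: 0.0197
grip_force: 40.0
t 38.92 p [ 0.5959 -0.0843  0.0863] x [-0.999  0.053 -0.   ] y [ 0.053  0.999 -0.   ] z [ 0. -0. -1.] w 0.0197 g 40.0 F [-1.1 -0.5  3.2] q [-0.33  0.78  1.63 -0.    0.73 -1.84]
shift cm (tool axes now) [  3.28  11.32 -12.37] turn [-0.     0.     0.001]
```

```bash
python3 -m crank '[[0,0,-3,0,0,0,1],[0,0,-5,0,0,0,1],[0,0,-4.3,0,0,0,1],[1.1,3.6,0,0,0,0,1],[1.2,3.9,0,0,0,0,1]]'|head -2; python3 -m crank '[[1.2,3.9,0,0,0,0,1],[0,0,2,0,0,0,1],[0,0,0,0,0,0,1],[0,0,0,0,0,0,1]]' ; python3 - <<'E'
from h import *
to((.5668,.0316),.158,86.9)
im,i=grab('wrist','w12'); o,_=st()
# check bar's near end & prongs: profile across at near prong x, z=.084, and held bar end
C=np.array([.5655,.0318]); a=np.radians(-3.1); e=np.array([np.cos(a),np.sin(a)]); n=np.array([-e[1],e[0]])
for k,z in((-103.5,.084),(-80,o['position'][2]-.0743)):
  R_=range(-40,42,2);P=proj(i,[[*(C+e*k/1000+n*y/1000),z] for y in R_]).round().astype(int)
  print(k,[(y,int(im[v,u].mean())) for y,(u,v) in zip(R_,P)])
E
```

```text
time: 39.55
position: [0.576, -0.0074, 0.2088]
time: 40.05
position: [0.5668, 0.0313, 0.1888]
tool_rot: [0.027, 1.0, 0.0, -0.0]
ft_force: [0.7, -0.1, -3.4]
grip_width: 0.0194
grip_force: 40.0
t 40.05 p [0.5668 0.0313 0.1888] x [-0.999  0.053  0.001] y [0.053 0.999 0.   ] z [-0.001  0.    -1.   ] w 0.0194 g 40.0 F [ 0.7 -0.1 -3.4] q [-0.14  0.59  1.67  0.    0.88 -1.66]
shift cm (tool axes now) [0.   0.03 3.08] turn [ 0.    -0.001  0.001]
t 40.1 p [0.5671 0.0311 0.1891] x [-0.999  0.054 -0.   ] y [0.054 0.999 0.   ] z [ 0.  0. -1.] w 0.0202 g 40.0 F [-0.2 -0.9 -2.5] q [-0.14  0.59  1.67  0.    0.88 -1.66]
-103.5 [(-40, 176), (-38, 179), (-36, 180), (-34, 181), (-32, 173), (-30, 193), (-28, 107), (-26, 90), (-24, 77), (-22, 76), (-20, 76), (-18, 233), (-16, 230), (-14, 228), (-12, 226), (-10, 224), (-8, 226), (-6, 229), (-4, 232), (-2, 228), (0, 231), (2, 232), (4, 229), (6, 229), (8, 228), (10, 230), (12, 231), (14, 235), (16, 229), (18, 181), (20, 53), (22, 43), (24, 38), (26, 40), (28, 87), (30, 88), (32, 125), (34, 123), (36, 127), (38, 125), (40, 121)]
-80 [(-40, 179), (-38, 172), (-36, 177), (-34, 182), (-32, 182), (-30, 180), (-28, 177), (-26, 177), (-24, 183), (-22, 179), (-20, 174), (-18, 133), (-16, 194), (-14, 205), (-12, 204), (-10, 201), (-8, 199), (-6, 202), (-4, 207), (-2, 203), (0, 219), (2, 209), (4, 205), (6, 201), (8, 203), (10, 229), (12, 235), (14, 230), (16, 62), (18, 69), (20, 114), (22, 121), (24, 122), (26, 124), (28, 126), (30, 125), (32, 124), (34, 124), (36, 123), (38, 127), (40, 128)]
```

```bash
python3 -m crank '[[0,0.08,1.2,0,0,0,1],[0,0,1,0,0,0,1],[0,0,0.5,0,0,0,1],[0,0,0.3,0,0,0,1],[0,0,0,0,0,0,1]]'
```

```text
time: 40.72
position: [0.5668, 0.0322, 0.1588]
tool_rot: [0.026, 1.0, -0.0, -0.0]
ft_force: [0.6, -0.8, -3.7]
grip_width: 0.0198
grip_force: 40.0
```

```bash
python3 -m crank '[[0,0,0.15,0,0,0,1],[0,0,0.05,0,0,0,1],[0,0,0,0,0,0,1]]'; python3 -m crank '[[0,0,0,0,0,0,0.5],[0,0,0,0,0,0,0.5],[0,0,0,0,0,0,0.5],[0,0,0,0,0,0,0.5],[0,0,-3,0,0,0,0.5]]'; python3 -m crank '[[0,0,-4,0,0,0,0.5],[-5,0,-4,0,0,0,0.5],[-5,0,0,0,0,0,0.5],[0,0,0,0,0,0,0.5],[0,0,0,0,0,0,0.5]]'|head -2; python3 - <<'E'
from h import *
im,i=grab('wrist','w13'); o,_=st()
V=im.max(2).astype(int); r=np.arange(400)[:,None]<225
u=proj(i,[[.5655,.0318,.105]])[0]
g=comp((V<50)&r,u,100);print('grip',g.sum(),rect(i,g,.105))
C=np.array([.5655,.0318]); a=np.radians(-3.1); e=np.array([np.cos(a),np.sin(a)]); n=np.array([-e[1],e[0]])
for k,z in((-103.5,.084),(103.5,.084),(-70,.083),(70,.083)):
  R_=range(-36,38,2);P=proj(i,[[*(C+e*k/1000+n*y/1000),z] for y in R_]).round().astype(int)
  print(k,[(y,int(im[v,u].mean())) for y,(u,v) in zip(R_,P) if 0<=v<400])
R_=range(-125,-105);P=proj(i,[[*(C+e*k/1000),.083] for k in R_]).round().astype(int);print([(y,int(im[v,u].mean())) for y,(u,v) in zip(R_,P) if 0<=v])
E
```

```text
time: 41.1
position: [0.5671, 0.0322, 0.1573]
tool_rot: [0.026, 1.0, -0.0, 0.0]
ft_force: [0.2, -1.1, -3.0]
grip_width: 0.0198
grip_force: 40.0
time: 41.72
position: [0.5653, 0.0325, 0.1855]
tool_rot: [0.026, 1.0, 0.0, -0.003]
ft_force: [0.6, -0.2, 0.7]
grip_width: 0.0427
grip_force: 0.0
time: 42.35
position: [0.6643, 0.0273, 0.2651]
t 42.4 p [0.6639 0.0274 0.2651] x [-0.999  0.053  0.003] y [0.053 0.999 0.   ] z [-0.003  0.    -1.   ] w 0.0433 g 0.0 F [-0.5 -0.1  0.4] q [-0.13  0.61  1.35  0.    1.18 -1.64]
grip 1556 (array([0.5656, 0.0331]), array([55.2, 18.7]), -3.6)
-103.5 []
103.5 [(-36, 201), (-34, 209), (-32, 190), (-30, 192), (-28, 86), (-26, 87), (-24, 83), (-22, 85), (-20, 60), (-18, 77), (-16, 56), (-14, 224), (-12, 216), (-10, 222), (-8, 210), (-6, 222), (-4, 225), (-2, 225), (0, 222), (2, 225), (4, 223), (6, 223), (8, 220), (10, 224), (12, 225), (14, 225), (16, 222), (18, 76), (20, 86), (22, 87), (24, 86), (26, 78), (28, 108), (30, 173), (32, 197), (34, 203), (36, 205)]
-70 [(-36, 190), (-34, 176), (-32, 174), (-30, 172), (-28, 144), (-26, 61), (-24, 53), (-22, 151), (-20, 150), (-18, 130), (-16, 125), (-14, 213), (-12, 223), (-10, 221), (-8, 220), (-6, 219), (-4, 221), (-2, 224), (0, 223), (2, 224), (4, 222), (6, 222), (8, 219), (10, 224), (12, 225), (14, 223), (16, 228), (18, 81), (20, 86), (22, 87), (24, 106), (26, 59), (28, 122), (30, 115), (32, 117), (34, 119), (36, 122)]
70 [(-36, 174), (-34, 176), (-32, 180), (-30, 182), (-28, 173), (-26, 163), (-24, 166), (-22, 71), (-20, 69), (-18, 193), (-16, 191), (-14, 219), (-12, 221), (-10, 226), (-8, 220), (-6, 224), (-4, 226), (-2, 229), (0, 223), (2, 227), (4, 227), (6, 225), (8, 221), (10, 225), (12, 229), (14, 232), (16, 120), (18, 99), (20, 67), (22, 103), (24, 112), (26, 113), (28, 114), (30, 113), (32, 117), (34, 116), (36, 118)]
[]
```

```bash
python3 - <<'E'
from h import *
print(ticket.hand_in())
E
```

```text
the job is handed in; nothing more can be done
None
```

I handed the job in: the elbow, short block, step bracket and end bracket are loaded, and the bar is back across both saddles. The long and tall blocks did not appear in any camera picture, so I left their places empty; the hand-in gave no score back.

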